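# Clear the turntable gauge and set its arm to the rider

### The job

The gauge's sliding arm has to be set, but a heat sink was left standing on its turntable, in the arm's way. First set that heat sink in the empty aluminium tray and let it go; then press the lock button on the housing so that the arm comes free, take the arm by its upright black grip post and pull it out until its pointer stands over the ridge of the rider on the scale. A spring draws the arm back, so finish while still holding the post, the pointer steady at the mark; leave the other things on the desk where they are.

Things in the scene. Friction and masses are not known exactly. Their poses are not given: they have to be found in the camera images.
- sink_center (a point): Centre of the finned aluminium heat sink that was left standing on the gauge's turntable. 25 mm (its x) x 30 mm (its y) x 18 mm high (its z, up), about 22 g, loose; grasp across its 25 mm, closing along its x. The point lies half-way up (9 mm over its underside). The turntable spins freely under it when touched.
- heat_sink: The same heat sink; origin at the centre of its underside, axes as above. Mind the tall stack of equipment that stands on the desk at the right rear (from about x = 0.57 m on and y = -0.30 m to the right): keep the wrist and arm clear of it.
- tray: Shallow open aluminium tray fixed on the desk to the left of the gauge: 100 (x) x 120 (y) x 20 mm high, walls and floor 3 mm; empty. Origin under its centre, z up.
- gauge: Turntable gauge fixed on the desk: grey base plate 135 x 320 x 10 mm. Origin on the desk right below the middle of the grip post when the arm is fully in. Its y axis is the arm's line: the arm extends toward its -y. Housing (dark steel, 46 wide, from y = +35 to +145 mm, top at z = 70 mm) with the lock button on top. Free-running aluminium turntable, 100 mm in diameter, on an upright axis at (0, -115) mm, top face at z = 30 mm. Scale rule at x = -69 mm, top at z = 20 mm.
- button_top (a point): Centre of the top of the round steel lock button, 20 mm in diameter, on the housing at (0, +62) mm of the gauge, 79 mm over the desk, 9 mm proud of the housing. Press straight down.
- lock_button (a joint): Travel of the lock button in m: 0 up, 0.006 fully down (about 5 N); it springs back up. The arm is locked fully in until the button is 4 mm down; then the arm pops out about 20 mm by itself and stays unlocked when the button is let go.
- gauge_arm (a joint): Extension of the arm in m: 0 fully in (locked), up to 0.135. From about 0.022 on a light spring pulls it back in (50 N/m: about 4 N at 0.10), so it creeps back when let go.
- grip_post (a point): Middle of the upright black grip post on the arm's head, 85 mm over the desk; the post is 20 x 20 mm (sides along the gauge's x and y) and stands from z = 60 to 104 mm, its top 19 mm above this point. 35 mm from the housing's face when the arm is fully in. Take it from above, closing along the gauge's x or y.
- pointer_tip (a point): Lower end of the thin steel pointer (5 mm thick) that reaches from the arm's head sideways over the scale rule and bends down; it moves with the arm, always 69 mm from the post toward the gauge's -x, 33 mm over the desk.
- rider: Dark steel index rider clamped (fixed) on the scale rule at the wanted mark, 26 mm across the rule and 12 mm along it, with a thin raised ridge across its middle. Its origin lies at its middle, on top of the rule; its axes are those of the gauge. Its ridge is the mark, 28 mm over the desk; the pointer's end passes 5 mm above it. The arm has to come out 60 to 105 mm to get there.
- bench_sink: a second heat sink like the first, lying on the desk near the robot; origin at the centre of its underside
- loose_choke: a small wound ring, 36 mm across and 13 mm high, on the desk; origin under its centre
- cutter: side cutter with red grips, 123 mm long, on the desk; origin under its centre
- tweezer: steel tweezers, 131 mm long, on the desk; origin under their centre
- plug: green terminal plug, 30 x 18 x 12 mm, on the desk; origin under its centre
- board: blue circuit board, 58 x 90 mm, on the desk behind the gauge; origin under its centre
Not all that is in view belongs to the job. Leave any pink look-alike of the heat_sink alone.

How it is judged:
By the outcome, as a careful person would: the job done as asked, in the order asked, and still so for the second after the job is handed in, while the arm keeps its last pose, push and grip.
It also fails if it takes over 53 s, if anything falls off the work surface, if the arm or the gripper's body presses on something with over 40 N, if the wrist force passes 120 N, or if a joint passes its speed limit or range.

### The arm

A 6-joint arm with a two-finger parallel gripper is mounted at the origin on a cart in front of the work surface, level with it; the furniture and walls round the work are solid. World frame = base frame: x ahead of the robot, y to its left, z up, the work surface at z = 0. Lengths are in mm, angles in degrees, forces in N, time in s.
With the tool pointing down it reaches from about 325 to 775 mm from the base axis. Payload 9.3 kg.
Tool frame: the origin (TCP) lies midway between the tips of the shut fingers; the grasp point (between the pads) lies 19 mm behind it (r.pinch_z is the distance from the TCP to the grasp point, in mm); z points along the fingers, y is the direction in which the jaws open and shut (so a half turn about z gives the same grasp; the last joint's range is limited). The gripper opens to 85 mm and grips with 20 to 120 N. Pads are 22 mm wide; open, the fingers measure 114 mm over their backs; the gripper's body (76 mm by 85 mm) begins 54 mm behind the grasp point. The pads swing forward as they close: fully open they stand 13 mm farther back than shut.
Start: joints at [-76.582, 14.817, 1.232, 76.415, 0, 81.257], TCP at [207.468, -509.366, 201.679] pointing down, gripper open.
Joint ranges: [-174.27, 174.27], [-52.1, 104.24], [-59.71, 78.15], [-110.17, 111.67], [-87.03, 83.33], [-180, 180]. Speed limits (degrees/s): [127.2, 127.2, 159.86, 180, 180, 180].

### API

Orientations are given as a 3x3 rotation matrix whose columns are the frame's x, y, z axes.
In Python, from workcell import r gives the robot as it stands.
- The arm moves only by the shell command python3 -m jog 'ROWS' [FORCE]. ROWS is JSON, a list of rows, each a list of 3 entries, a list of its own where there are three numbers: the turn, a rotation vector about the tool's x, y, z in degrees, then the shift along the tool's x, y, z in cm, then the finger opening in cm, from 0 to 8.54. A call has 1 to 10 rows; each row shifts and turns the pose as measured when the row begins, along the tool's axes as they then stand; what a row does not reach is not made up. A row lasts 1/12 s, in which the tool goes at most 41.7 mm and 7.16 degrees, less where a joint would pass 70% of its speed; a pose out of reach is approached as far as the arm can. A call with a gripper value outside its range is refused whole. The fingers move at their own pace and stop on an object; FORCE is the grip in N (left out, the last holds). Time passes only in rows, so rows that do not move let the fingers close. It gives the time, the measured TCP pose, the force and the opening at its end, in the units of the state.
- r.get_obs(): the state, without advancing time (a new reading comes with each control period).
- r.capture(name): name is "scene" or "top" or "wrist"; returns the picture (480x640x3 uint8, red, green, blue); there is no depth.
- r.camera_info(name): a dict with "fx", "fy", "cx", "cy" (pixels), "R" (3x3) and "t" (3): a world point X has camera coordinates R X + t. Camera axes: x right, y down, z forward; pixel columns grow to the right and rows downward; lengths in mm; the calibration is good to about 2 mm. A picture is of the moment at which its call begins: read the wrist's pose just before it. camera_info takes no time and is no camera call; for the wrist camera it gives the pose at the moment of the call.
- r.close_job(): hands the job in, once; it reports no verdict.
The state is a dict: "time_s": time; "joint_positions": joint angles; "qvel": joint speeds; "joint_torque": joint torques, N m; "tcp_pos": TCP position; "ee_rot": TCP orientation; "ft_force": force on the tool from outside, world axes, zero at the start; "wrist_torque": the same for the moment, N m; "grip_width": finger opening in mm.
Only numpy, scipy, OpenCV 4.12 (cv2) and the standard library are available. Lean on these libraries where they do the work, as an engineer would, in place of code of your own. Each camera call takes 0.05 s, during which the arm holds its last target.

## Working session

There is one attempt and no reset: what is moved stays moved. The work goes in short steps, Python scripts to look and compute and a shell command to move; the robot and the scene stay as the last step left them, time stands still between calls to the robot, and variables do not carry over. Pictures are saved under pics/ and viewed, and the job is handed in when it is done.

```bash
ls; mkdir -p pics; python3 - <<'E'
from workcell import r
import cv2,numpy as np
print(r.get_obs(), r.pinch_z)
for n in ["scene","top","wrist"]:
    c=r.camera_info(n); print(n,c)
    cv2.imwrite(f"pics/{n}0.png",r.capture(n)[:,:,::-1])
E
```

```text
pics
{'time_s': 0.0, 'joint_positions': array([-7.65804068e+01,  1.48508839e+01,  1.18837972e+00,  7.64149021e+01,
        6.03835751e-04,  8.12563787e+01]), 'qvel': array([-0.04284515, -0.00485317, -0.13773325,  0.07138438,  0.04666834,
        0.02741709]), 'joint_torque': array([ 1.73065106e-03, -5.55643094e+01,  3.44528925e+01,  1.35728830e-02,
       -4.91283004e-05,  1.14635998e-05]), 'tcp_pos': array([ 207.40544572, -509.04373395,  201.05556192]), 'ee_rot': array([[ 9.26113014e-01,  3.77246066e-01, -3.03288015e-04],
       [ 3.77246126e-01, -9.26112103e-01,  1.31655211e-03],
       [ 2.15785404e-04, -1.33369027e-03, -9.99999087e-01]]), 'ft_force': array([ 0.94546331, -1.21238254,  0.30097724]), 'wrist_torque': array([-0.01418971, -0.03290477, -0.02515759]), 'grip_width': 85.57060107878124} 18.700000000000003
scene {'fx': 559.138742538968, 'fy': 559.138742538968, 'cx': 318.26393587586307, 'cy': 223.10550079277084, 'R': array([[ 0.4994161 , -0.86609594,  0.02147978],
       [-0.50570299, -0.31155486, -0.8044862 ],
       [ 0.70345437,  0.39091097, -0.59358282]]), 't': array([-314.85900908,  318.2611224 ,  840.90828797])}
top {'fx': 503.5913159411952, 'fy': 503.5913159411952, 'cx': 318.7967949588693, 'cy': 234.16568116322648, 'R': array([[ 0.02904513, -0.99952598,  0.01020774],
       [-0.99624982, -0.02977957, -0.08123716],
       [ 0.08150264, -0.00780991, -0.99664253]]), 't': array([ -92.14973169,  560.68583235, 1236.29736873])}
wrist {'fx': 408.59972983805966, 'fy': 408.59972983805966, 'cx': 321.59323681471176, 'cy': 241.36594412027856, 'R': array([[ 3.77521306e-01, -9.26000714e-01, -5.83458436e-04],
       [-8.74580623e-01, -3.56764747e-01,  3.28371206e-01],
       [-3.04280129e-01, -1.23456845e-01, -9.44548575e-01]]), 't': array([-549.62676717,  -43.80755066,  380.16398401])}
```

View pics/scene0.png

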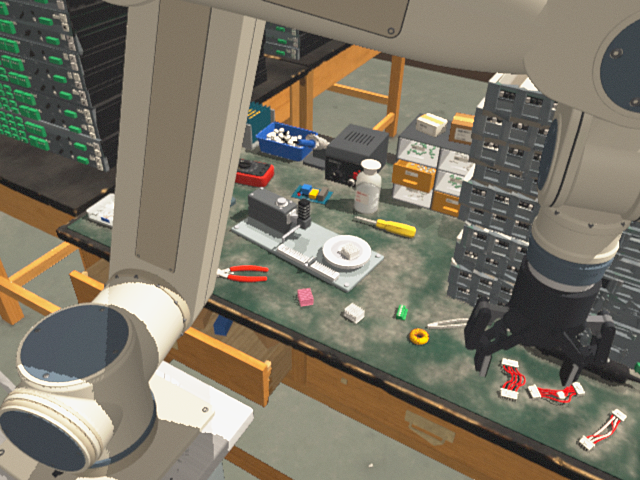

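View pics/top0.png

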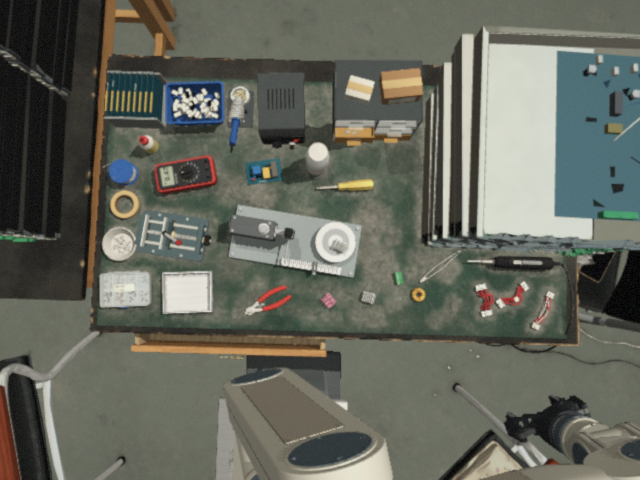

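View pics/wrist0.png

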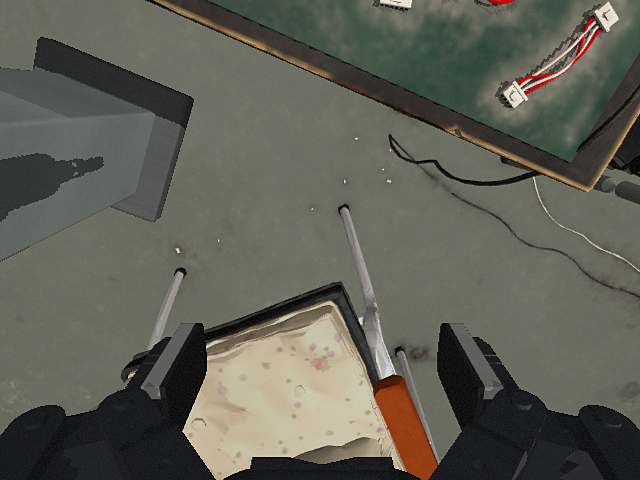

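Top view: the gauge is at (230–360, 205–275), with the heat sink on the turntable at about (337,243). The tray is at (187,292). I'll zoom in and cast rays.

```bash
cat > h.py <<'E'
from workcell import r
import numpy as np, cv2
def ray(ci,uv,z):
    R=ci["R"];t=ci["t"];C=-R.T@t
    d=R.T@np.array([(uv[0]-ci["cx"])/ci["fx"],(uv[1]-ci["cy"])/ci["fy"],1])
    return C+d*(z-C[2])/d[2]
def proj(ci,X):
    p=ci["R"]@np.asarray(X,float)+ci["t"]
    return np.array([ci["fx"]*p[0]/p[2]+ci["cx"],ci["fy"]*p[1]/p[2]+ci["cy"]])
E
python3 - <<'E'
from h import *
im=cv2.imread("pics/top0.png")
cv2.imwrite("pics/tz1.png",cv2.resize(im[195:325,215:375],None,fx=4.5,fy=4.5,interpolation=cv2.INTER_CUBIC))
ci=r.camera_info("top")
for n,uv,z in [("sink",(337,243),48),("tray",(187,292),10),("button",(264,229),79),("post",(289,233),100),("tt",(335,242),30),("pinklike",(328,300),10),("stackcorner",(430,245),100)]:
    print(n,ray(ci,uv,z).round(1))
E
```

```text
sink [ 540.8 -120.6   48. ]
tray [409.5 249.1  10. ]
button [567.1  56.1  79. ]
post [557.5  -5.  100. ]
tt [ 544.3 -116.4   30. ]
pinklike [ 399.8 -103.5   10. ]
stackcorner [ 539.2 -336.9  100. ]
```

View pics/tz1.png

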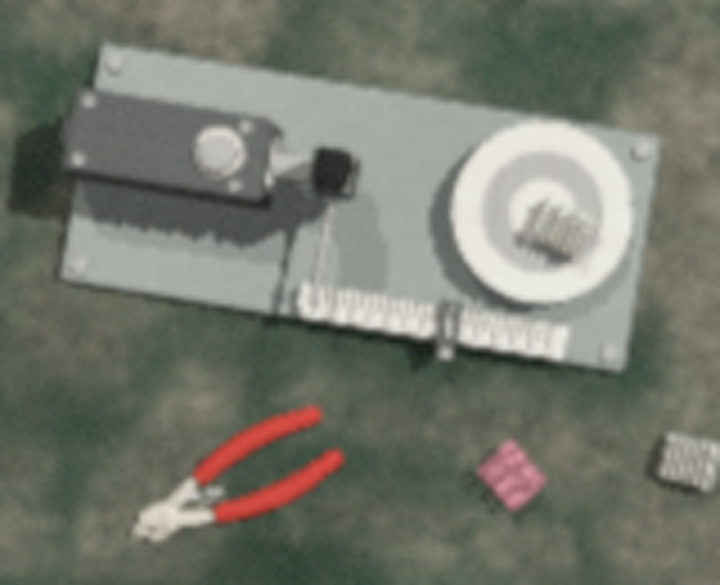

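```bash
python3 - <<'E'
from h import *
o=r.get_obs();ci=r.camera_info("wrist");C=-ci["R"].T@ci["t"]
print(C,o["ee_rot"].T@(C-o["tcp_pos"]),o["ee_rot"].T@ci["R"].T)
R=o["ee_rot"]
print(R.T@(np.array([520,-125,230])-o["tcp_pos"]))
im=cv2.imread("pics/scene0.png")
cv2.imwrite("pics/sz1.png",cv2.resize(im[180:300,225:395],None,fx=4.5,fy=4.5,interpolation=cv2.INTER_CUBIC))
E
```

```text
[ 284.86291578 -477.66660472  373.22720905] [ 8.36243812e+01 -1.10555882e-01 -1.72031175e+02] [[ 2.67572773e-04 -9.44485974e-01 -3.28551629e-01]
 [ 9.99999742e-01  3.36269511e-05  7.17733531e-04]
 [-6.66841063e-04 -3.28551736e-01  9.44485739e-01]]
[ 434.41363078 -237.85102865  -28.49168284]
```

View pics/sz1.png

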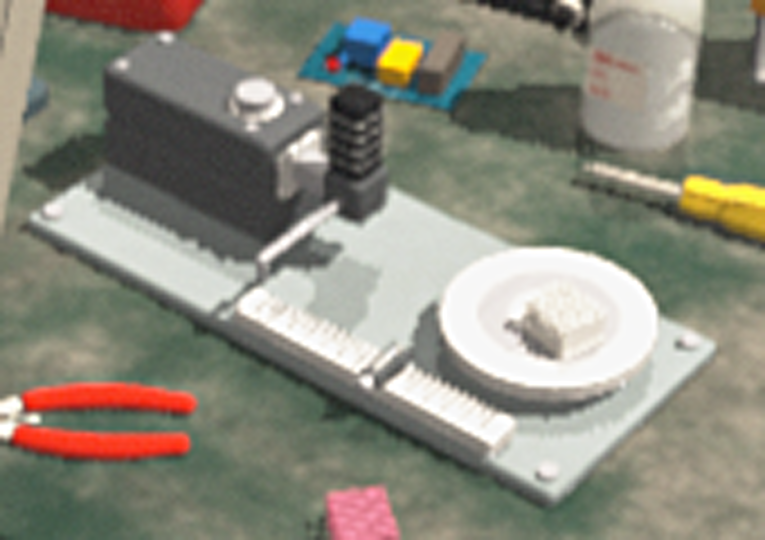

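```bash
python3 -m jog '[[[0,0,0],[3.4,-1.9,-0.4],8.5],[[0,0,0],[3.4,-1.9,-0.4],8.5],[[0,0,0],[3.4,-1.9,-0.4],8.5],[[0,0,0],[3.4,-1.9,-0.3],8.5],[[0,0,0],[3.4,-1.9,-0.3],8.5],[[0,0,0],[3.4,-1.9,-0.3],8.5],[[0,0,0],[3.4,-1.9,-0.3],8.5],[[0,0,0],[3.4,-1.9,0],8.5],[[0,0,0],[3.4,-1.9,0],8.5],[[0,0,0],[3.4,-1.9,0],8.5]]' 30
```

```text
time_s: 0.98
tcp_pos: [455.8, -198.0, 223.3]
ee_rot: [[0.931, 0.365, -0.003], [0.365, -0.931, 0.005], [-0.001, -0.005, -1.0]]
ft_force: [1.6, -1.3, 0.2]
grip_width: 84.8
```

```bash
python3 -m jog '[[[0,0,0],[3.4,-2.2,0],8.5],[[0,0,0],[3.4,-2.2,0],8.5],[[0,0,0],[3.4,-2.2,0],8.5],[[0,0,-7],[1,-0.6,0],8.5],[[0,0,-7],[0,0,0],8.5],[[0,0,-7],[0,0,0],8.5],[[0,0,-7],[0,0,0],8.5],[[0,0,-7],[0,0,0],8.5],[[0,0,-7],[0,0,0],8.5],[[0,0,-7],[0,0,0],8.5]]' && python3 -m jog '[[[0,0,-7],[0,0,0],8.5],[[0,0,-3],[0,0,0],8.5],[[0,0,0],[0,0,0],8.5]]' && python3 - <<'E'
from h import *
ci=r.camera_info("wrist"); im=r.capture("wrist")[:,:,::-1]
np.savez("w1.npz",**ci); cv2.imwrite("pics/w1.png",im)
E
```

```text
time_s: 1.82
tcp_pos: [538.9, -75.8, 220.3]
ee_rot: [[0.318, 0.948, -0.007], [0.948, -0.318, 0.008], [0.005, -0.009, -1.0]]
ft_force: [0.4, 0.2, -0.7]
grip_width: 84.8
time_s: 2.07
tcp_pos: [538.6, -75.5, 219.4]
ee_rot: [[0.136, 0.991, -0.009], [0.991, -0.136, 0.008], [0.007, -0.01, -1.0]]
ft_force: [-0.6, -0.0, 0.2]
grip_width: 85.2
```

View pics/w1.png

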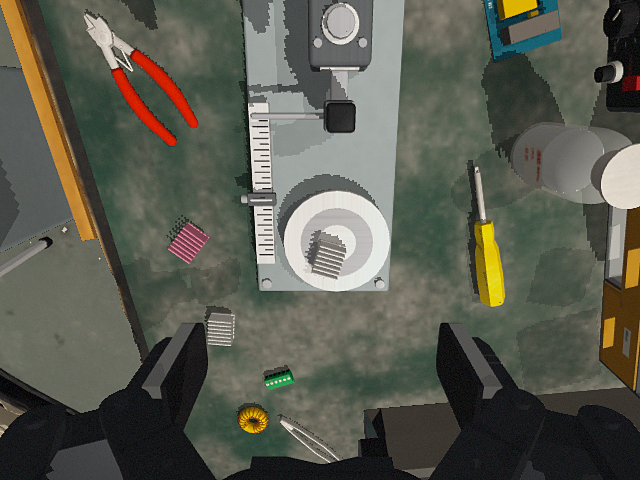

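Everything is in view: sink at about (329,256), rider (259,199), post (341,117), button (340,23). I'll zoom in for exact pixels.

```bash
python3 - <<'E'
import cv2
im=cv2.imread("pics/w1.png")
cv2.imwrite("pics/w1a.png",cv2.resize(im[185:295,270:400],None,fx=5,fy=5,interpolation=cv2.INTER_CUBIC))
cv2.imwrite("pics/w1b.png",cv2.resize(im[0:220,230:400],None,fx=2.7,fy=2.7,interpolation=cv2.INTER_CUBIC))
E
```

```text
(no output)
```

View pics/w1a.png

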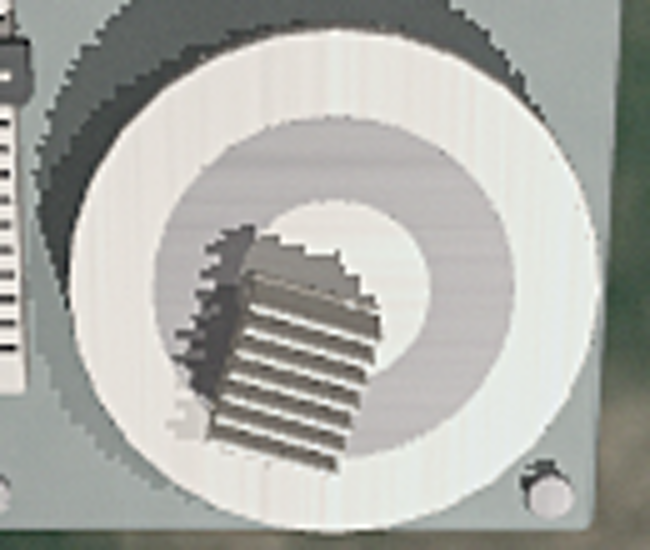

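View pics/w1b.png

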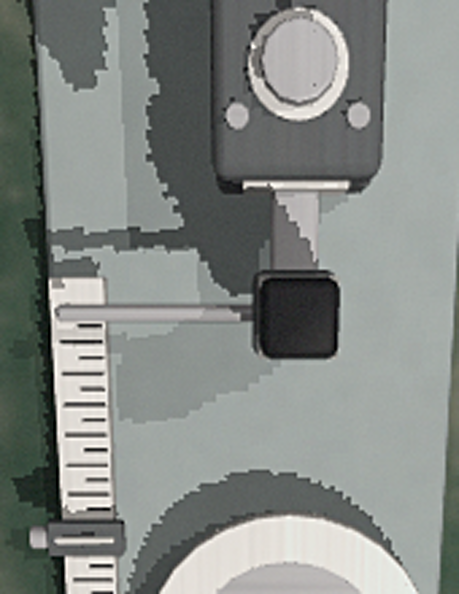

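```bash
python3 - <<'E'
from h import *
ci=dict(np.load("w1.npz"))
A=lambda p:(270+p[0]/5-.4,185+p[1]/5-.4)
B=lambda p:(230+p[0]/2.7-.3,p[1]/2.7-.3)
Z={"ul":((247,272),30),"ur":((381,312),30),"ul48":((247,272),48),"ur48":((381,312),48),"lr":((337,471),48),"ll":((209,437),48),"tt":((336,281),30)}
P={k:ray(ci,A(p),z) for k,(p,z) in Z.items()}
for k in P: print(k,P[k].round(1))
d=lambda a,b:(np.linalg.norm(P[a]-P[b]).round(1),np.degrees(np.arctan2(*(P[b]-P[a])[1::-1])).round(1))
print("ll-lr",d("ll","lr"),"ul-ur",d("ul","ur"),"ul-ll",d("ul","ll"),"ur-lr",d("ur","lr"),"ul48-ll",d("ul48","ll"))
for k,p,z in [("button",(300,56),79),("post",(300,316),104),("rider",(84,540),28),("pointer",(63,313),33),("ptrL",(255,313),60)]:
    P[k]=ray(ci,B(p),z); print(k,P[k].round(1))
print("b-tt",d("tt","button"),"tt-post",d("tt","post"),"rider-ptr",d("rider","pointer"))
print(ci["R"].T@-ci["t"], r.get_obs()["tcp_pos"])
E
```

```text
ul [ 528.2 -112.2   30. ]
ur [ 552.1 -123.4   30. ]
ul48 [ 529.3 -106.3   48. ]
ur48 [ 552.  -116.9   48. ]
lr [ 540.4 -146.6   48. ]
ll [ 518.1 -136.8   48. ]
tt [ 544.5 -116.2   30. ]
ll-lr (np.float64(24.4), np.float64(-23.7)) ul-ur (np.float64(26.4), np.float64(-25.1)) ul-ll (np.float64(32.1), np.float64(-112.4)) ur-lr (np.float64(31.6), np.float64(-116.7)) ul48-ll (np.float64(32.5), np.float64(-110.2))
button [567.7  57.8  79. ]
post [559.3  -3.8 104. ]
rider [480.8 -68.5  28. ]
pointer [488.5   4.5  33. ]
ptrL [548.   -2.8  60. ]
b-tt (np.float64(182.2), np.float64(82.4)) tt-post (np.float64(135.4), np.float64(82.5)) rider-ptr (np.float64(73.6), np.float64(84.0))
[550.59235716   6.73195902 391.96461459] [538.55604562 -75.43877107 219.35262423]
```

```bash
python3 -m jog '[[[0,0,6],[0,0,0],7],[[0,0,6],[0,0,0],7],[[0,0,4.6],[0,0,0],7],[[0,0,0],[-1.25,0.47,2.4],7],[[0,0,0],[-1.25,0.47,2.4],7],[[0,0,0],[-1.25,0.47,2.4],7],[[0,0,0],[-1.25,0.47,2.4],7],[[0,0,0],[0,0,1.8],7],[[0,0,0],[0,0,0.5],7],[[0,0,0],[0,0,0],7]]' && python3 - <<'E'
from h import *
ci=r.camera_info("wrist"); im=r.capture("wrist")[:,:,::-1]
np.savez("w2.npz",**ci); cv2.imwrite("pics/w2.png",im)
E
```

```text
time_s: 2.95
tcp_pos: [532.7, -129.6, 95.9]
ee_rot: [[0.453, 0.892, -0.006], [0.892, -0.453, 0.008], [0.004, -0.009, -1.0]]
ft_force: [0.1, 0.5, -0.1]
grip_width: 70.1
```

View pics/w2.png

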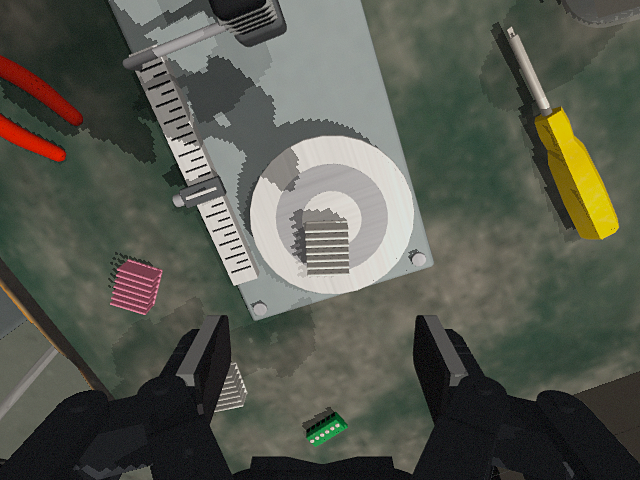

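```bash
python3 - <<'E'
import cv2
im=cv2.imread("pics/w2.png")
cv2.imwrite("pics/w2a.png",cv2.resize(im[205:285,285:370],None,fx=7,fy=7,interpolation=cv2.INTER_CUBIC))
E
```

```text
(no output)
```

View pics/w2a.png

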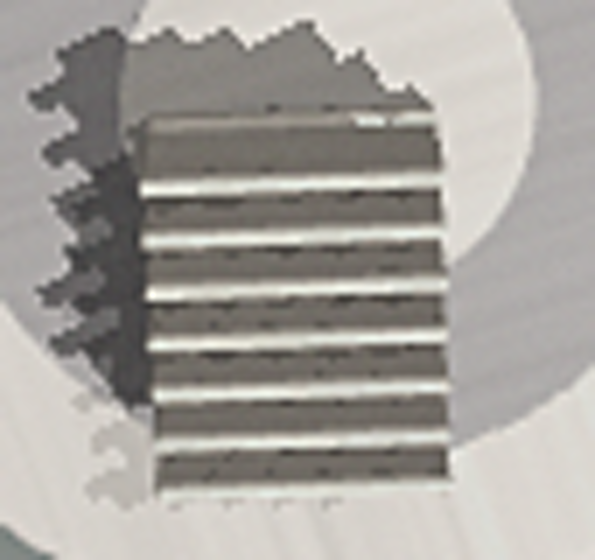

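```bash
python3 - <<'E'
from h import *
ci=dict(np.load("w2.npz"))
A=lambda p:(285+p[0]/7-.43,205+p[1]/7-.43)
P=[ray(ci,A(p),48) for p in [(139,182),(442,172),(452,482),(155,492)]]
for p in P: print(p.round(1))
v=P[1]+P[2]-P[0]-P[3]; w=P[0]+P[1]-P[2]-P[3]
print(np.linalg.norm(v)/2,np.linalg.norm(w)/2,np.degrees(np.arctan2(v[1],v[0])),np.degrees(np.arctan2(w[1],w[0])))
c=sum(P)/4;o=r.get_obs();print(c,o["tcp_pos"],o["ee_rot"].T@(c-o["tcp_pos"]))
print("Yaw",np.degrees(np.arctan2(o["ee_rot"][1,0],o["ee_rot"][0,0])))
E
```

```text
[ 529.4 -112.2   48. ]
[ 551.6 -122.5   48. ]
[ 540.6 -147.3   48. ]
[ 517.9 -136.9   48. ]
24.668022926132082 27.20804613655185 -24.67062071847103 65.59188834411206
[ 534.87079247 -129.73722324   48.        ] [ 532.93237901 -129.51883076   96.51164166] [ 0.48064884  2.24871712 48.49635828]
Yaw 63.098577704816634
```

```bash
python3 -m jog '[[[0,0,-2.4],[0.05,0.22,1],5],[[0,0,0],[0,0,1.8],5],[[0,0,0],[0,0,1.8],5],[[0,0,0],[0,0,1],5],[[0,0,0],[0,0,0.4],5],[[0,0,0],[0,0,0],5],[[0,0,0],[0,0,0],5]]' && python3 - <<'E'
from h import *
ci=r.camera_info("wrist"); im=r.capture("wrist")[:,:,::-1]
o=r.get_obs();print(o["tcp_pos"],o["ee_rot"],o["grip_width"],o["ee_rot"].T@(np.array([534.9,-129.7,48])-o["tcp_pos"]))
cv2.imwrite("pics/w3.png",im)
E
```

```text
time_s: 3.58
tcp_pos: [540.6, -129.6, 43.4]
ee_rot: [[0.415, 0.91, 0.006], [0.91, -0.415, 0.003], [0.005, 0.004, -1.0]]
ft_force: [-0.1, 0.1, 0.3]
grip_width: 50.2
[ 540.73430931 -129.67950653   43.56611991] [[ 0.41466554  0.9099512   0.00642738]
 [ 0.90995841 -0.41468935  0.00290468]
 [ 0.00530848  0.00464418 -0.99997513]] 49.99387789156466 [-2.41439805 -5.27984659 -4.47132864]
```

View pics/w3.png

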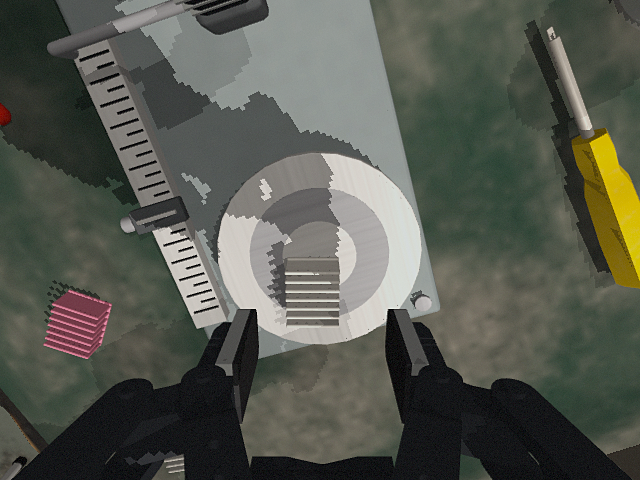

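```bash
python3 -m jog '[[[0,0,0],[-0.24,-0.53,0.3],5],[[0,0,0],[0,0,0.3],5],[[0,0,0],[0,0,0],5]]' && python3 - <<'E'
from h import *
o=r.get_obs();print(o["tcp_pos"],o["ee_rot"].T@(np.array([534.9,-129.7,48])-o["tcp_pos"]))
E
```

```text
time_s: 3.88
tcp_pos: [535.5, -130.0, 39.2]
ee_rot: [[0.415, 0.91, 0.009], [0.91, -0.415, 0.002], [0.005, 0.008, -1.0]]
ft_force: [0.3, 0.9, -0.2]
grip_width: 50.1
[ 535.5221635  -129.98390848   39.2093006 ] [ 0.04772197 -0.61391659 -8.79573286]
```

```bash
python3 -m jog '[[[0,0,0],[0,-0.06,0.35],4.4],[[0,0,0],[0,0,0.3],4.0],[[0,0,0],[0,0,0],3.5],[[0,0,0],[0,0,0],3.2]]' 30; python3 - <<'E'
from h import *
o=r.get_obs();print(o["tcp_pos"],o["ee_rot"].T@(np.array([534.9,-129.7,48])-o["tcp_pos"]))
cv2.imwrite("pics/w4.png",r.capture("wrist")[:,:,::-1])
E
```

```text
time_s: 4.22
tcp_pos: [535.0, -129.9, 32.6]
ee_rot: [[0.415, 0.91, 0.01], [0.91, -0.415, 0.001], [0.005, 0.009, -1.0]]
ft_force: [0.9, 0.1, -0.5]
grip_width: 32.0
[ 534.98234581 -129.88816967   32.55067182] [  0.22135878  -0.01651756 -15.44909891]
```

View pics/w4.png

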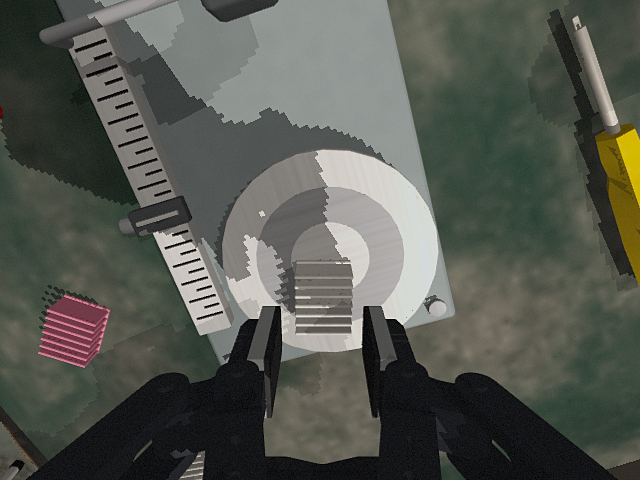

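```bash
python3 - <<'E'
from h import *
ci=r.camera_info("wrist");o=r.get_obs();R=o["ee_rot"];p=o["tcp_pos"]
for q in [(0,0,0),(11,16,0),(11,-16,0),(11,-16,-5),(0,-16,0),(-11,-16,0),(11,-16,-19)]: print(q,proj(ci,p+R@np.array(q)).round(0))
A=lambda z:ray(ci,(323,297),z)
for z in (48,): print(A(z), R.T@(A(z)-p))
E
```

```text
(0, 0, 0) [323. 290.]
(11, 16, 0) [358. 268.]
(11, -16, 0) [288. 268.]
(11, -16, -5) [287. 273.]
(0, -16, 0) [289. 290.]
(-11, -16, 0) [289. 311.]
(11, -16, -19) [285. 286.]
[ 536.48235958 -125.8400266    48.        ] [  4.38611374  -0.16524085 -15.44588003]
```

```bash
python3 - <<'E'
from h import *
ci=r.camera_info("wrist");o=r.get_obs();R=o["ee_rot"];p=o["tcp_pos"]
C=-ci["R"].T@ci["t"]
for uv,y in [((280,307),-16),((364,306),16)]:
    d=ci["R"].T@np.array([(uv[0]-ci["cx"])/ci["fx"],(uv[1]-ci["cy"])/ci["fy"],1])
    c=R.T@(C-p);e=R.T@d
    print(c+e*(y-c[1])/e[1])
im=cv2.imread("pics/w4.png")
cv2.imwrite("pics/w4a.png",cv2.resize(im[240:430,230:420],None,fx=3.1,fy=3.1,interpolation=cv2.INTER_CUBIC))
E
```

```text
[ 12.06454184 -16.         -38.57126524]
[  6.74502027  16.         -27.85406999]
```

View pics/w4a.png

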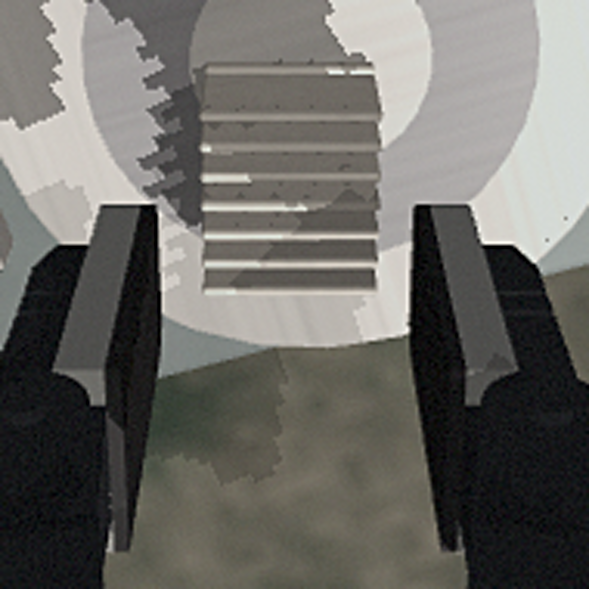

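```bash
python3 - <<'E'
from h import *
im=r.capture("scene")[:,:,::-1]; ci=r.camera_info("scene");o=r.get_obs();R=o["ee_rot"];p=o["tcp_pos"]
for q in [(0,0,0),(11,16,0),(11,-16,0),(-11,16,0),(-11,-16,0)]: print(q,proj(ci,p+R@np.array(q)).round(0))
cv2.imwrite("pics/s4.png",cv2.resize(im[170:300,260:430],None,fx=4.5,fy=4.5,interpolation=cv2.INTER_CUBIC))
E
```

```text
(0, 0, 0) [350. 253.]
(11, 16, 0) [353. 248.]
(11, -16, 0) [341. 253.]
(-11, 16, 0) [360. 253.]
(-11, -16, 0) [347. 259.]
```

View pics/s4.png

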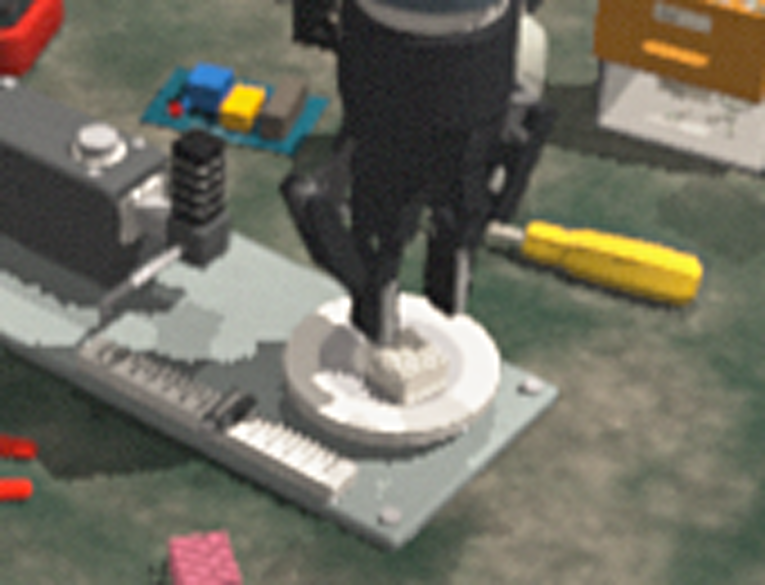

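```bash
python3 -m jog '[[[0,0,0],[0,0,0.3],3.6],[[0,0,0],[0,0,0.3],3.6],[[0,0,0],[0,0,0],3.6]]'; python3 - <<'E'
from h import *
im=r.capture("scene")[:,:,::-1]
a=cv2.resize(im[190:280,290:390],None,fx=4.,fy=4.,interpolation=cv2.INTER_CUBIC)
w=r.capture("wrist")[:,:,::-1]
b=cv2.resize(w[240:360,240:400],None,fx=2.4,fy=3,interpolation=cv2.INTER_CUBIC)
cv2.imwrite("pics/c5.png",np.hstack([a,b]))
E
```

```text
time_s: 4.57
tcp_pos: [535.4, -130.0, 26.2]
ee_rot: [[0.415, 0.91, 0.011], [0.91, -0.415, 0.001], [0.005, 0.009, -1.0]]
ft_force: [0.5, 0.4, 0.2]
grip_width: 35.8
```

View pics/c5.png

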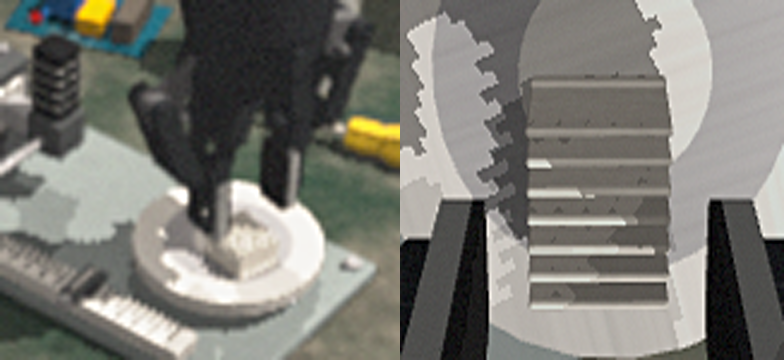

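```bash
python3 -m jog '[[[0,0,0],[0,0,0.3],3.6],[[0,0,0],[0,0,0.25],3.6],[[0,0,0],[0,0,0],3.6]]'; python3 - <<'E'
from h import *
im=r.capture("scene")[:,:,::-1]
a=cv2.resize(im[190:280,290:390],None,fx=4.,fy=4.,interpolation=cv2.INTER_CUBIC)
w=r.capture("wrist")[:,:,::-1]
b=cv2.resize(w[240:360,240:400],None,fx=2.4,fy=3,interpolation=cv2.INTER_CUBIC)
cv2.imwrite("pics/c6.png",np.hstack([a,b]))
E
```

```text
time_s: 4.92
tcp_pos: [535.7, -130.1, 20.7]
ee_rot: [[0.415, 0.91, 0.011], [0.91, -0.415, 0.001], [0.005, 0.01, -1.0]]
ft_force: [0.3, -0.3, 0.3]
grip_width: 36.1
```

View pics/c6.png

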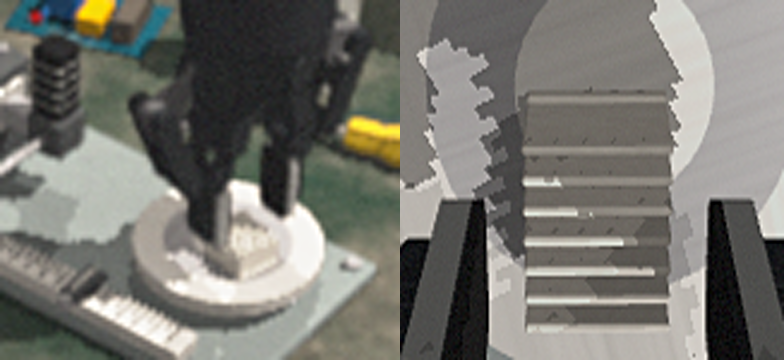

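```bash
python3 -m jog '[[[0,0,0],[0,0,0.3],3.6],[[0,0,0],[0,-0.08,0.3],3.6],[[0,0,0],[0,0,0.2],3.6],[[0,0,0],[0,0,0],3.2]]'; python3 - <<'E'
from h import *
im=r.capture("scene")[:,:,::-1]
a=cv2.resize(im[190:280,290:390],None,fx=4.,fy=4.,interpolation=cv2.INTER_CUBIC)
w=r.capture("wrist")[:,:,::-1]
b=cv2.resize(w[240:360,240:400],None,fx=2.4,fy=3,interpolation=cv2.INTER_CUBIC)
cv2.imwrite("pics/c7.png",np.hstack([a,b]))
E
```

```text
time_s: 5.35
tcp_pos: [535.3, -129.8, 12.5]
ee_rot: [[0.415, 0.91, 0.012], [0.91, -0.415, 0.001], [0.006, 0.011, -1.0]]
ft_force: [-1.3, -0.0, -0.0]
grip_width: 32.0
```

View pics/c7.png

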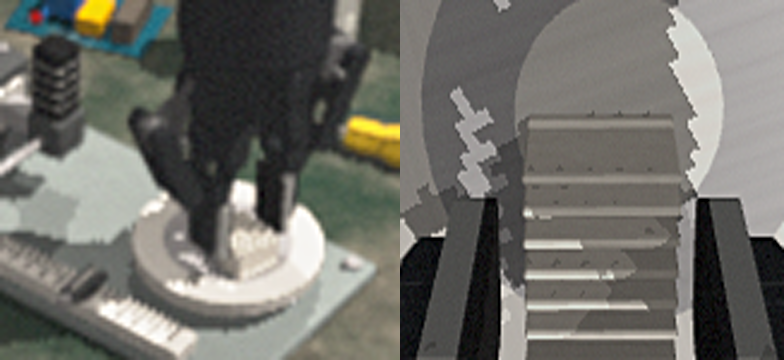

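```bash
python3 -m jog '[[[0,0,0],[-0.05,-0.05,0.3],3.4],[[0,0,0],[0,0,0],3.4]]' && python3 -m jog '[[[0,0,0],[0,0,0.3],3.4],[[0,0,0],[0,0,0],3.4]]'; python3 - <<'E'
from h import *
im=r.capture("scene")[:,:,::-1]
a=cv2.resize(im[190:280,290:390],None,fx=4.,fy=4.,interpolation=cv2.INTER_CUBIC)
w=r.capture("wrist")[:,:,::-1]
b=cv2.resize(w[240:360,240:400],None,fx=2.4,fy=3,interpolation=cv2.INTER_CUBIC)
cv2.imwrite("pics/c8.png",np.hstack([a,b]))
E
```

```text
time_s: 5.62
tcp_pos: [534.9, -130.1, 9.7]
ee_rot: [[0.415, 0.91, 0.013], [0.91, -0.415, 0.0], [0.006, 0.011, -1.0]]
ft_force: [0.1, 0.4, -0.3]
grip_width: 34.2
time_s: 5.78
tcp_pos: [534.9, -130.2, 6.5]
ee_rot: [[0.415, 0.91, 0.013], [0.91, -0.415, 0.0], [0.006, 0.011, -1.0]]
ft_force: [-0.2, -0.4, 0.1]
grip_width: 34.0
```

View pics/c8.png

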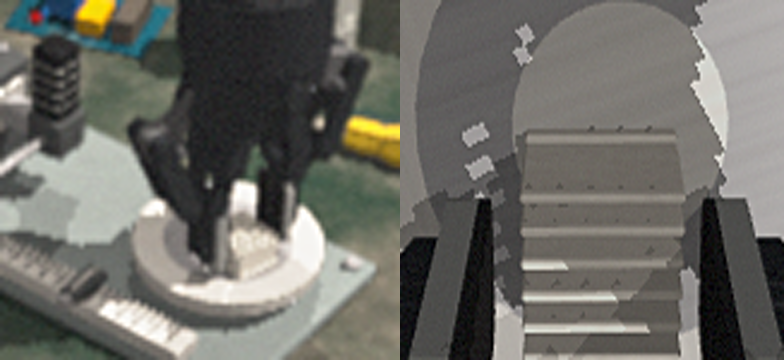

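```bash
python3 - <<'E'
from h import *
ci=r.camera_info("scene");o=r.get_obs();R=o["ee_rot"];p=o["tcp_pos"]
for z in (0,-10,-20,-30):print(z,[proj(ci,p+R@np.array([x,y,z])).round(1).tolist() for x,y in [(11,-17),(-11,-17),(-11,17),(11,17)]])
print([proj(ci,(534.9,-129.7,z)).round(1).tolist() for z in (30,48)])
im=cv2.imread("pics/c8.png")[:,:400]
cv2.imwrite("pics/c8z.png",cv2.resize(im[170:300,150:330],None,fx=4,fy=4,interpolation=cv2.INTER_CUBIC))
E
```

```text
0 [[340.0, 263.0], [346.5, 268.9], [359.4, 262.7], [352.9, 257.0]]
-10 [[340.2, 259.4], [346.7, 265.2], [359.7, 259.0], [353.1, 253.4]]
-20 [[340.4, 255.7], [347.0, 261.5], [360.0, 255.3], [353.4, 249.7]]
-30 [[340.6, 252.0], [347.2, 257.8], [360.3, 251.6], [353.6, 246.0]]
[[350.0, 254.3], [350.5, 247.5]]
```

View pics/c8z.png

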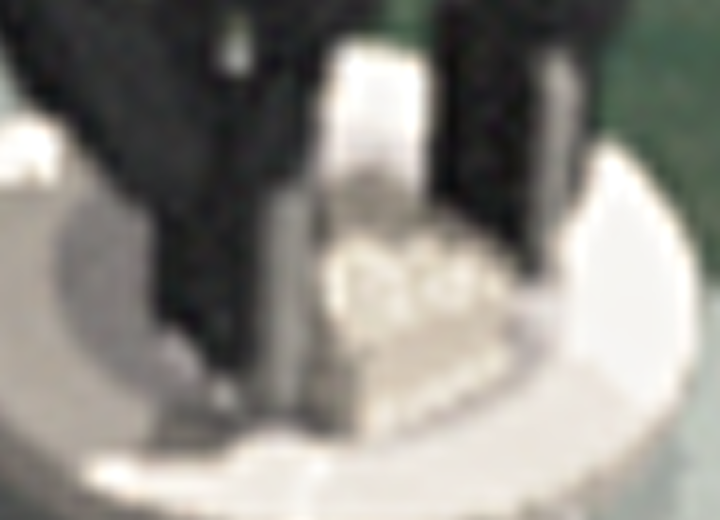

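```bash
python3 -m jog '[[[0,0,0],[0,0,0.2],3.2],[[0,0,0],[0,0,0],2.8],[[0,0,0],[0,0,0],2.5]]' 30 && python3 -m jog '[[[0,0,0],[0,0,0],2.2],[[0,0,0],[0,0,0],2.0],[[0,0,0],[0,0,0],2.0]]' 30; python3 - <<'E'
from h import *
im=r.capture("scene")[:,:,::-1]
a=cv2.resize(im[190:280,290:390],None,fx=4.,fy=4.,interpolation=cv2.INTER_CUBIC)
w=r.capture("wrist")[:,:,::-1]
b=cv2.resize(w[240:360,240:400],None,fx=2.4,fy=3,interpolation=cv2.INTER_CUBIC)
cv2.imwrite("pics/c9.png",np.hstack([a,b]))
E
```

```text
time_s: 6.13
tcp_pos: [535.4, -130.4, 4.9]
ee_rot: [[0.415, 0.91, 0.014], [0.91, -0.415, -0.0], [0.006, 0.012, -1.0]]
ft_force: [0.2, 0.5, 2.6]
grip_width: 24.7
time_s: 6.38
tcp_pos: [535.6, -130.5, 5.2]
ee_rot: [[0.415, 0.91, 0.014], [0.91, -0.415, -0.0], [0.006, 0.013, -1.0]]
ft_force: [-0.3, -0.4, 0.3]
grip_width: 24.3
```

View pics/c9.png

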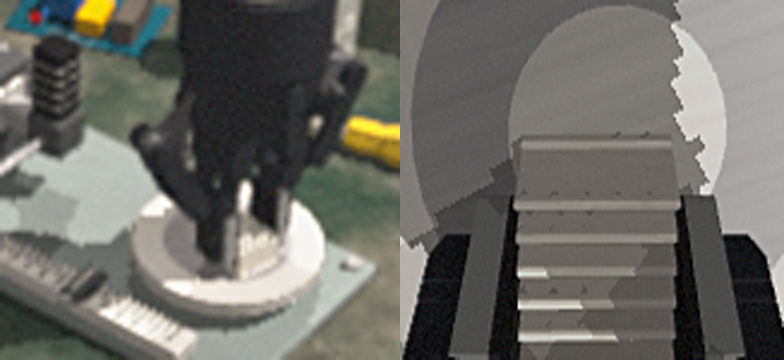

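```bash
python3 -m jog '[[[0,0,0],[0,0,-0.5],2],[[0,0,0],[0,0,-1],2],[[0,0,0],[0,0,-2],2],[[0,0,0],[0,0,-2.5],2],[[0,0,0],[0,0,-2.5],2],[[0,0,0],[0,0,-2.5],2],[[0,0,0],[0,0,-1.5],2],[[0,0,0],[0,0,0],2]]'; python3 - <<'E'
from h import *
cv2.imwrite("pics/w10.png",r.capture("wrist")[:,:,::-1])
o=r.get_obs();print(o["tcp_pos"],o["ee_rot"].T@(np.array([409.5-20,249-40,130])-o["tcp_pos"]))
E
```

```text
time_s: 7.15
tcp_pos: [532.4, -129.8, 139.7]
ee_rot: [[0.415, 0.91, 0.012], [0.91, -0.415, 0.0], [0.006, 0.011, -1.0]]
ft_force: [-0.2, -0.6, -0.9]
grip_width: 24.0
[ 532.13779437 -129.74169463  138.52804443] [ 248.97184922 -270.41922579    7.1178808 ]
```

View pics/w10.png

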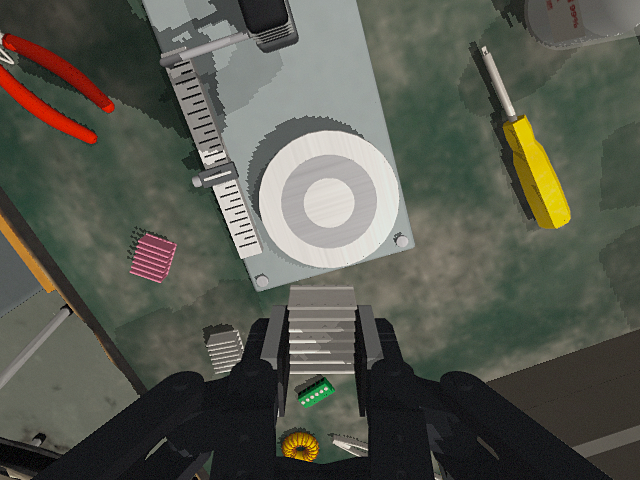

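The sink is held and lifted, seen between the pads. Next I'll carry it toward the tray.

```bash
python3 -m jog '[[[0,0,0],[2.5,-2.7,0],2],[[0,0,0],[2.5,-2.7,0],2],[[0,0,0],[2.5,-2.7,0],2],[[0,0,0],[2.5,-2.7,0],2],[[0,0,0],[2.5,-2.7,0],2],[[0,0,0],[2.5,-2.7,0],2],[[0,0,0],[2.5,-2.7,0],2],[[0,0,0],[2.5,-2.7,0],2],[[0,0,0],[2.5,-2.7,0],2],[[0,0,0],[2,-2.2,0],2]]'&& python3 -m jog '[[[0,0,0],[0.5,-0.5,0],2]]'; python3 - <<'E'
from h import *
np.savez("w11.npz",**r.camera_info("wrist"));cv2.imwrite("pics/w11.png",r.capture("wrist")[:,:,::-1])
o=r.get_obs();print(o["tcp_pos"])
E
```

```text
time_s: 8.03
tcp_pos: [384.6, 210.4, 128.5]
ee_rot: [[0.426, 0.905, 0.003], [0.905, -0.426, -0.001], [0.0, 0.003, -1.0]]
ft_force: [1.0, 0.8, -0.4]
grip_width: 23.9
time_s: 8.12
tcp_pos: [379.6, 219.8, 127.6]
ee_rot: [[0.423, 0.906, 0.001], [0.906, -0.423, -0.0], [0.0, 0.001, -1.0]]
ft_force: [1.0, 0.2, -1.3]
grip_width: 24.2
[379.80026746 219.5021873  127.49981462]
```

View pics/w11.png

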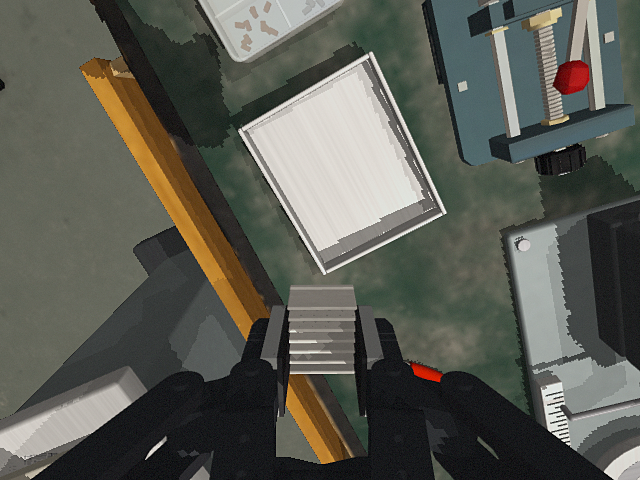

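```bash
python3 - <<'E'
from h import *
ci=dict(np.load("w11.npz"))
P=[ray(ci,p,20) for p in [(240,130),(371,53),(445,212),(325,274)]]
for p in P: print(p.round(1))
w=P[0]+P[1]-P[2]-P[3]; c=sum(P)/4
print(c,np.linalg.norm(w)/2,np.linalg.norm(P[1]+P[2]-P[0]-P[3])/2,np.degrees(np.arctan2(w[1],w[0])))
o=r.get_obs();y=np.radians(np.degrees(np.arctan2(w[1],w[0])))
R=np.array([[np.cos(y),np.sin(y),0],[np.sin(y),-np.cos(y),0],[0,0,-1]])
print(np.degrees(np.arctan2(o["ee_rot"][1,0],o["ee_rot"][0,0])),R.T@(c-o["tcp_pos"]))
E
```

```text
[357.4 301.5  20. ]
[454.  307.8  20. ]
[461.8 191.   20. ]
[364.8 183.5  20. ]
[409.49734513 245.93576212  20.        ] 117.63246064394708 96.9926329576884 93.68870649886051
65.02000416239838 [ 24.4682333   31.33617493 107.49981462]
```

```bash
python3 -m jog '[[[0,0,-7],[0,0,0],2],[[0,0,-7],[0,0,0],2],[[0,0,-7],[0,0,0],2],[[0,0,-7],[0,0,0],2],[[0,0,0],[1.2,1.55,1],2],[[0,0,0],[1.2,1.55,2.2],2],[[0,0,0],[0,0,3],2],[[0,0,0],[0,0,3],2],[[0,0,0],[0,0,2],2],[[0,0,0],[0,0,0],2]]'; python3 - <<'E'
from h import *
ci=r.camera_info("wrist");np.savez("w12.npz",**ci);cv2.imwrite("pics/w12.png",r.capture("wrist")[:,:,::-1])
o=r.get_obs();print(o["tcp_pos"],o["ee_rot"].T@(np.array([409.5,246,-15])-o["tcp_pos"]))
E
```

```text
time_s: 9.0
tcp_pos: [410.9, 240.1, 6.4]
ee_rot: [[-0.07, 0.998, -0.002], [0.998, 0.07, -0.005], [-0.004, -0.002, -1.0]]
ft_force: [-0.8, 0.0, -0.5]
grip_width: 23.7
[411.46663121 240.20652832   7.89330472] [ 6.01163569 -1.525228   22.87070767]
```

View pics/w12.png

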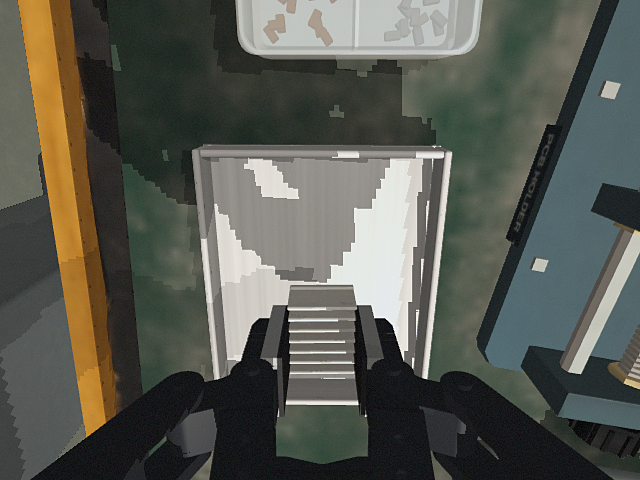

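```bash
python3 -m jog '[[[0,0,0],[0.6,-0.15,1],2],[[0,0,0],[0,0,0.7],2],[[0,0,0],[0,0,0.3],2],[[0,0,0],[0,0,0],2]]' && python3 -m jog '[[[0,0,0],[0,0,0.3],2],[[0,0,0],[0,0,0],2]]'
```

```text
time_s: 9.38
tcp_pos: [411.9, 244.7, -9.9]
ee_rot: [[-0.068, 0.998, 0.001], [0.998, 0.068, -0.004], [-0.004, 0.001, -1.0]]
ft_force: [-0.3, -0.3, 0.1]
grip_width: 24.3
time_s: 9.55
tcp_pos: [413.1, 244.5, -11.6]
ee_rot: [[-0.068, 0.998, 0.004], [0.998, 0.068, -0.003], [-0.003, 0.004, -1.0]]
ft_force: [-0.0, -0.2, -0.5]
grip_width: 24.3
```

```bash
python3 -m jog '[[[0,0,0],[0,-0.2,0.4],2],[[0,0,0],[0,0,0],2]]' && python3 -m jog '[[[0,0,0],[0,0,0.3],2],[[0,0,0],[0,0,0],2]]'; python3 - <<'E'
from h import *
im=r.capture("scene")[:,:,::-1]
cv2.imwrite("pics/w13.png",r.capture("wrist")[:,:,::-1])
E
```

```text
time_s: 9.72
tcp_pos: [411.7, 244.4, -14.9]
ee_rot: [[-0.068, 0.998, 0.006], [0.998, 0.068, -0.003], [-0.003, 0.005, -1.0]]
ft_force: [-1.0, 0.1, -0.3]
grip_width: 24.3
time_s: 9.88
tcp_pos: [411.8, 244.5, -17.8]
ee_rot: [[-0.068, 0.998, 0.006], [0.998, 0.068, -0.002], [-0.003, 0.006, -1.0]]
ft_force: [0.6, 0.1, -1.1]
grip_width: 24.2
```

View pics/w13.png

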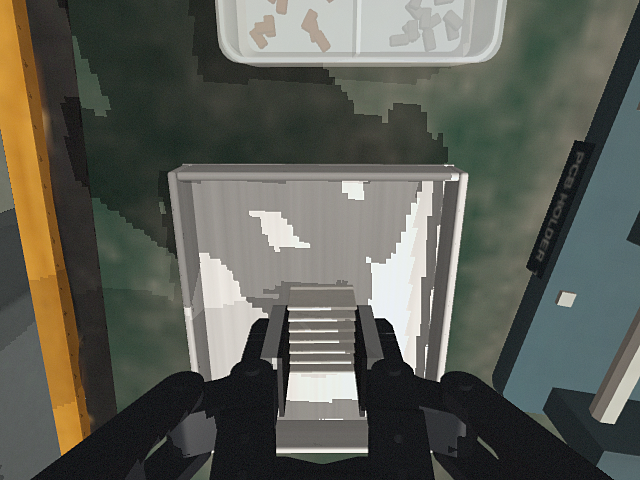

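```bash
python3 -m jog '[[[0,0,0],[0,0,0.3],2],[[0,0,0],[0,0,0],2]]' && python3 -m jog '[[[0,0,0],[0,0,0.2],2],[[0,0,0],[0,0,0],2]]'
```

```text
time_s: 10.15
tcp_pos: [412.2, 244.7, -20.5]
ee_rot: [[-0.068, 0.998, 0.007], [0.998, 0.068, -0.002], [-0.003, 0.007, -1.0]]
ft_force: [-0.6, 0.4, -0.2]
grip_width: 23.8
time_s: 10.32
tcp_pos: [412.5, 244.8, -22.1]
ee_rot: [[-0.068, 0.998, 0.008], [0.998, 0.068, -0.002], [-0.002, 0.008, -1.0]]
ft_force: [-0.2, 0.5, 0.3]
grip_width: 23.8
```

```bash
python3 -m jog '[[[0,0,0],[0,0,0.15],2],[[0,0,0],[0,0,0],2]]' && python3 -m jog '[[[0,0,0],[0,0,0.15],2],[[0,0,0],[0,0,0],2]]'
```

```text
time_s: 10.48
tcp_pos: [412.8, 244.9, -21.8]
ee_rot: [[-0.068, 0.998, 0.009], [0.998, 0.068, -0.001], [-0.002, 0.009, -1.0]]
ft_force: [-0.3, -0.0, -0.7]
grip_width: 24.2
time_s: 10.65
tcp_pos: [413.3, 245.0, -22.0]
ee_rot: [[-0.068, 0.998, 0.011], [0.998, 0.068, -0.001], [-0.002, 0.011, -1.0]]
ft_force: [0.5, -0.6, -0.2]
grip_width: 24.0
```

```bash
python3 -m jog '[[[0,0,0],[0,0,0.25],2]]'; python3 - <<'E'
from h import *
print(r.get_obs()["ft_force"],r.get_obs()["joint_positions"],r.get_obs()["tcp_pos"])
im=r.capture("scene")[:,:,::-1]; ci=r.camera_info("scene"); print(proj(ci,(410,246,0)))
cv2.imwrite("pics/s14.png",im)
cv2.imwrite("pics/w14.png",r.capture("wrist")[:,:,::-1])
E
```

```text
time_s: 10.73
tcp_pos: [413.7, 245.2, -23.3]
ee_rot: [[-0.068, 0.998, 0.013], [0.998, 0.068, -0.0], [-0.001, 0.013, -1.0]]
ft_force: [-11.6, -4.5, 49.4]
grip_width: 24.3
[-11.62667403  -4.52201403  49.4285868 ] [ 20.83739863  18.308306   -30.37688714  40.63920323  -0.28557694
 106.92515459] [413.70697127 245.18274438 -23.27753268]
[170.82058015 238.74620008]
```

View pics/w14.png

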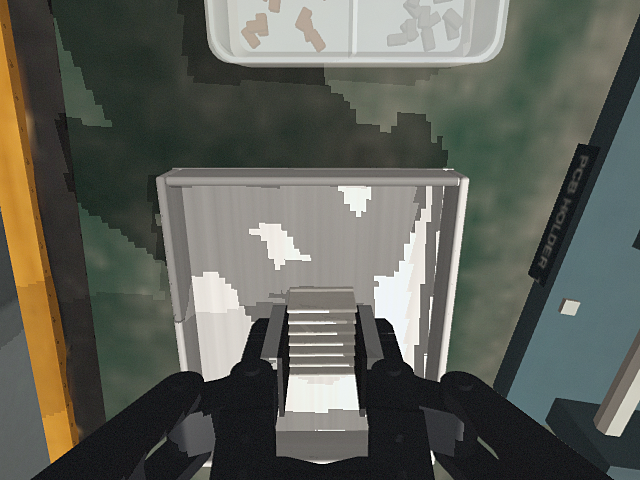

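```bash
python3 -m jog '[[[0,0,0],[0,0,-0.15],2],[[0,0,0],[0,0,0],2]]' && python3 -m jog '[[[0,0,0],[0,0,0],2.8],[[0,0,0],[0,0,0],3.6],[[0,0,0],[0,0,0],4.2],[[0,0,0],[0,0,0],4.2]]'
```

```text
time_s: 11.0
tcp_pos: [414.1, 245.4, -21.6]
ee_rot: [[-0.068, 0.998, 0.014], [0.998, 0.068, 0.0], [-0.001, 0.014, -1.0]]
ft_force: [0.3, -0.4, 0.4]
grip_width: 24.2
time_s: 11.33
tcp_pos: [413.8, 245.3, -22.7]
ee_rot: [[-0.068, 0.998, 0.013], [0.998, 0.068, -0.0], [-0.001, 0.013, -1.0]]
ft_force: [0.8, 0.0, -0.6]
grip_width: 41.9
```

Released. I'll raise straight up and check.

```bash
python3 -m jog '[[[0,0,0],[0,0,-0.8],4.2],[[0,0,0],[0,0,-2],4.2],[[0,0,0],[0,0,-4],4.2],[[0,0,0],[0,0,-4],4.2],[[0,0,0],[0,0,-4],3],[[0,0,0],[0,0,-4],2],[[0,0,0],[0,0,-3],1],[[0,0,0],[0,0,0],0]]'; python3 - <<'E'
from h import *
cv2.imwrite("pics/w15.png",r.capture("wrist")[:,:,::-1]);print(r.get_obs()["tcp_pos"])
E
```

```text
time_s: 12.0
tcp_pos: [407.7, 244.0, 206.5]
ee_rot: [[-0.068, 0.998, 0.006], [0.998, 0.068, -0.003], [-0.003, 0.006, -1.0]]
ft_force: [-0.0, -0.4, -0.8]
grip_width: 0.8
[407.21566085 243.87017479 204.40110484]
```

View pics/w15.png

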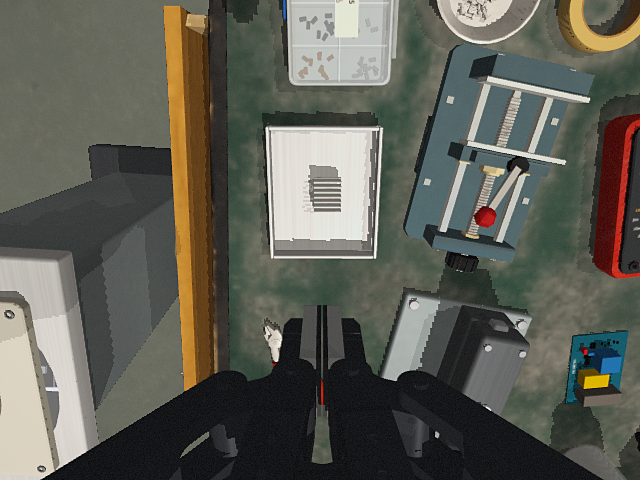

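```bash
python3 -m jog '[[[0,0,6],[0,0,0],0],[[0,0,5.4],[0,0,0],0],[[0,0,0],[-2.3,2.6,0],0],[[0,0,0],[-2.3,2.6,0],0],[[0,0,0],[-2.3,2.6,0],0],[[0,0,0],[-2.3,2.6,0],0],[[0,0,0],[-2.3,2.6,1],0],[[0,0,0],[-2.3,2.6,2],0],[[0,0,0],[-2.3,2.6,2],0],[[0,0,0],[0,0,0],0]]'; python3 - <<'E'
from h import *
ci=r.camera_info("wrist");np.savez("w16.npz",**ci);cv2.imwrite("pics/w16.png",r.capture("wrist")[:,:,::-1]);o=r.get_obs();print(o["tcp_pos"],o["ee_rot"].T@(np.array([567.7,58.5,79])-o["tcp_pos"]),proj(ci,(567.7,58.5,79)))
print(np.degrees(np.arctan2(o["ee_rot"][1,0],o["ee_rot"][0,0])))
E
```

```text
time_s: 12.88
tcp_pos: [566.4, 52.0, 148.4]
ee_rot: [[0.135, 0.991, -0.002], [0.991, -0.135, -0.003], [-0.003, -0.002, -1.0]]
ft_force: [-1.6, -0.3, -0.8]
grip_width: -0.1
[565.00680702  53.60899312 149.74687665] [ 5.39386756  2.189889   70.72769169] [324.05911366 231.21959601]
82.26009208014393
```

View pics/w16.png

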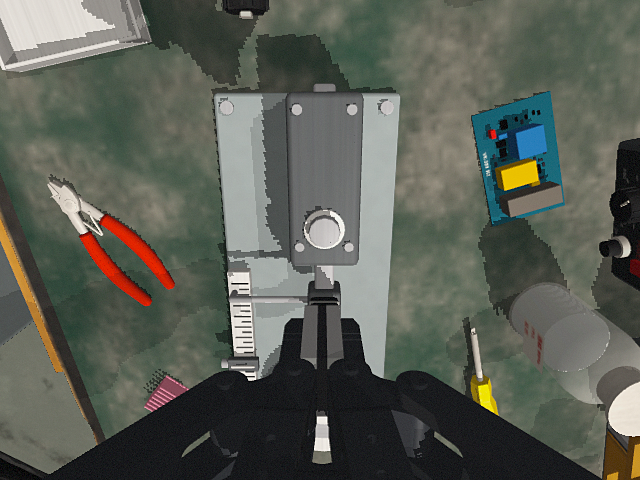

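```bash
python3 -m jog '[[[0,0,0],[0.6,0.2,1.5],0],[[0,0,0],[0,0,2],0],[[0,0,0],[0,0,2],0],[[0,0,0],[0,0,1.2],0],[[0,0,0],[0,0,0],0],[[0,0,0],[0,0,0],0]]'; python3 - <<'E'
from h import *
o=r.get_obs();print(o["tcp_pos"],o["ee_rot"].T@(np.array([567.7,59,79])-o["tcp_pos"]))
E
```

```text
time_s: 13.43
tcp_pos: [563.3, 61.6, 79.0]
ee_rot: [[0.135, 0.991, -0.009], [0.991, -0.135, -0.001], [-0.002, -0.009, -1.0]]
ft_force: [-0.5, 1.0, -0.5]
grip_width: -0.1
[563.31644413  61.55131756  78.95107453] [-1.93545982  4.68760453 -0.08681106]
```

```bash
python3 -m jog '[[[0,0,0],[-0.2,0.45,0.5],0],[[0,0,0],[0,0,0.4],0],[[0,0,0],[0,0,0],0]]'; python3 - <<'E'
from h import *
o=r.get_obs();print(o["tcp_pos"],o["ft_force"],o["ee_rot"].T@(np.array([567.7,59,79])-o["tcp_pos"]))
cv2.imwrite("pics/w17.png",r.capture("wrist")[:,:,::-1])
im=r.capture("scene")[:,:,::-1]
cv2.imwrite("pics/s17.png",cv2.resize(im[160:260,220:350],None,fx=5,fy=5,interpolation=cv2.INTER_CUBIC))
E
```

```text
time_s: 13.68
tcp_pos: [568.0, 59.9, 71.5]
ee_rot: [[0.134, 0.991, -0.007], [0.991, -0.134, -0.001], [-0.002, -0.007, -1.0]]
ft_force: [-0.7, -0.8, -1.0]
grip_width: -0.1
[567.98925697  59.90142539  71.53416938] [-0.69984983 -0.81360348 -0.98947574] [-0.94434754 -0.21537223 -7.46302129]
```

View pics/w17.png

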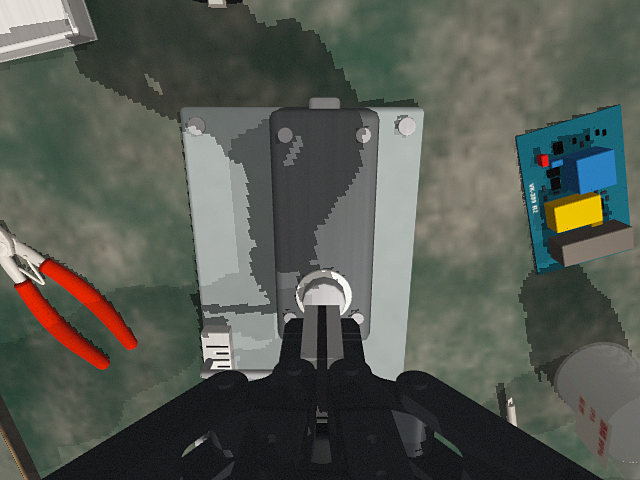

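View pics/s17.png

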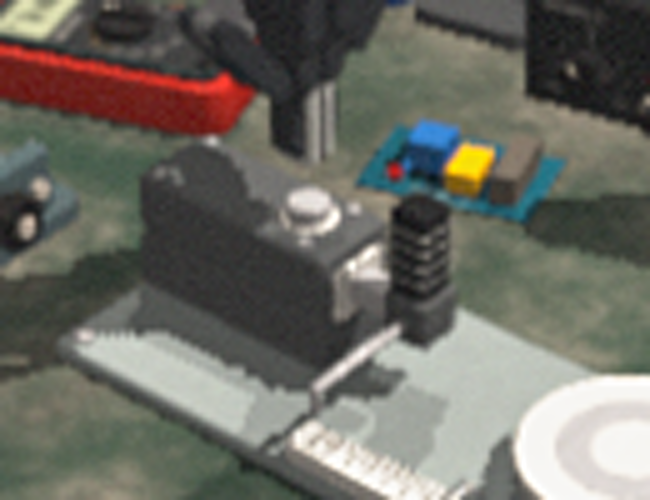

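```bash
python3 -m jog '[[[0,0,0],[-0.1,0,0.7],0],[[0,0,0],[0,0,0.5],0],[[0,0,0],[0,0,0],0]]' && python3 -m jog '[[[0,0,0],[-0.1,0.1,0.3],0],[[0,0,0],[0,0,0],0]]'
```

```text
time_s: 14.03
tcp_pos: [568.7, 58.6, 60.1]
ee_rot: [[0.134, 0.991, -0.004], [0.991, -0.134, -0.001], [-0.001, -0.004, -1.0]]
ft_force: [-0.2, 0.1, -0.3]
grip_width: -0.0
time_s: 14.2
tcp_pos: [569.4, 57.3, 56.5]
ee_rot: [[0.134, 0.991, -0.004], [0.991, -0.134, -0.001], [-0.002, -0.004, -1.0]]
ft_force: [0.4, -0.1, 0.2]
grip_width: 0.2
```

```bash
python3 -m jog '[[[0,0,0],[0.15,-0.2,0.2],0],[[0,0,0],[0,0,0],0]]' && python3 -m jog '[[[0,0,0],[0,0,0.25],0],[[0,0,0],[0,0,0],0]]'
```

```text
time_s: 14.37
tcp_pos: [567.5, 59.0, 54.2]
ee_rot: [[0.134, 0.991, -0.005], [0.991, -0.134, -0.001], [-0.001, -0.004, -1.0]]
ft_force: [-0.8, -0.3, -0.7]
grip_width: 0.0
time_s: 14.53
tcp_pos: [567.4, 59.2, 51.5]
ee_rot: [[0.134, 0.991, -0.005], [0.991, -0.134, -0.001], [-0.001, -0.004, -1.0]]
ft_force: [-0.2, 0.2, 0.2]
grip_width: -0.1
```

```bash
python3 -m jog '[[[0,0,0],[0,0,0.25],0]]' ; python3 -m jog '[[[0,0,0],[0,0,0],0]]'
```

```text
time_s: 14.62
tcp_pos: [567.7, 59.2, 49.3]
ee_rot: [[0.134, 0.991, -0.004], [0.991, -0.134, -0.001], [-0.001, -0.004, -1.0]]
ft_force: [0.5, -0.5, 0.6]
grip_width: -0.1
time_s: 14.7
tcp_pos: [567.7, 59.2, 49.0]
ee_rot: [[0.134, 0.991, -0.004], [0.991, -0.134, -0.001], [-0.001, -0.004, -1.0]]
ft_force: [-0.9, 0.3, 0.8]
grip_width: 0.1
```

```bash
python3 -m jog '[[[0,0,0],[0,0,0.25],0]]' ; python3 -m jog '[[[0,0,0],[0,0,0.2],0]]'; python3 - <<'E'
from h import *
im=r.capture("scene")[:,:,::-1]
cv2.imwrite("pics/s18.png",cv2.resize(im[160:260,220:350],None,fx=5,fy=5,interpolation=cv2.INTER_CUBIC));print(r.get_obs()["ft_force"])
E
```

```text
time_s: 14.78
tcp_pos: [567.8, 59.2, 46.9]
ee_rot: [[0.134, 0.991, -0.003], [0.991, -0.134, -0.001], [-0.001, -0.003, -1.0]]
ft_force: [-0.5, -0.4, 3.4]
grip_width: -0.0
time_s: 14.87
tcp_pos: [567.9, 59.2, 44.9]
ee_rot: [[0.134, 0.991, -0.003], [0.991, -0.134, -0.001], [-0.001, -0.003, -1.0]]
ft_force: [-1.5, -1.0, 4.0]
grip_width: 0.0
[0.54637463 0.30529572 3.28123503]
```

View pics/s18.png

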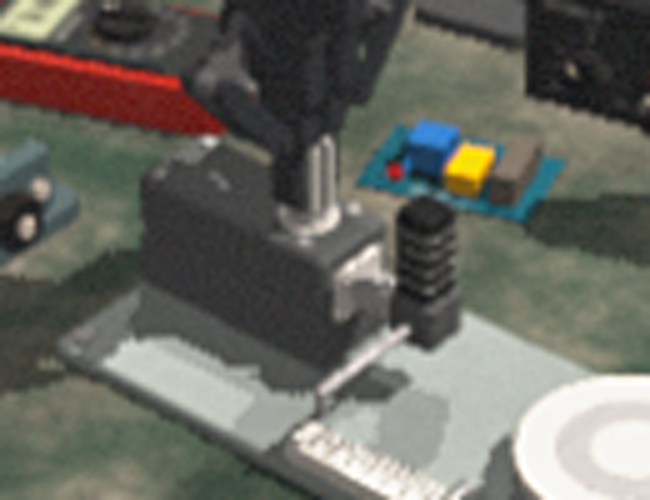

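```bash
python3 -m jog '[[[0,0,0],[0,0,0.12],0],[[0,0,0],[0,0,0],0],[[0,0,0],[0,0,0],0]]'; python3 - <<'E'
from h import *
im=r.capture("scene")[:,:,::-1]
cv2.imwrite("pics/s19.png",cv2.resize(im[160:260,220:350],None,fx=5,fy=5,interpolation=cv2.INTER_CUBIC));print(r.get_obs()["ft_force"])
E
```

```text
time_s: 15.17
tcp_pos: [567.9, 59.2, 43.8]
ee_rot: [[0.134, 0.991, -0.002], [0.991, -0.134, -0.001], [-0.001, -0.002, -1.0]]
ft_force: [-1.0, -0.6, 4.3]
grip_width: 0.0
[-1.33267661 -0.4466991   4.43587327]
```

View pics/s19.png

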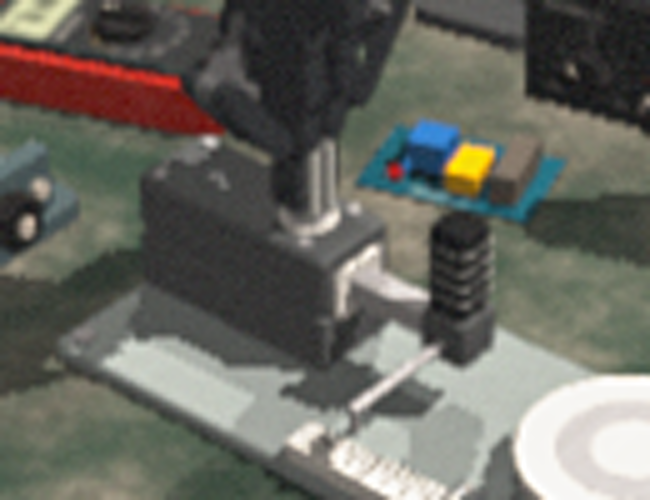

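The arm popped out. Next: raise, open, and move over the post.

```bash
python3 -m jog '[[[0,0,0],[0,0,-1],0],[[0,0,0],[0,0,-3],0],[[0,0,0],[0,0,-4],0],[[0,0,0],[0,0,-3],4],[[0,0,0],[-2.7,0,0],5],[[0,0,0],[-2.7,0,0],5],[[0,0,0],[-2.7,0,0],5],[[0,0,0],[0,0,0],5]]'; python3 - <<'E'
from h import *
ci=r.camera_info("wrist");np.savez("w20.npz",**ci);cv2.imwrite("pics/w20.png",r.capture("wrist")[:,:,::-1]);o=r.get_obs();print(o["tcp_pos"],o["ee_rot"])
print(proj(ci,(557,-22,104)))
E
```

```text
time_s: 15.88
tcp_pos: [556.6, -22.2, 162.3]
ee_rot: [[0.129, 0.992, -0.003], [0.992, -0.129, -0.002], [-0.002, -0.003, -1.0]]
ft_force: [0.4, -0.2, 0.3]
grip_width: 50.2
[556.81948057 -20.78154478 162.37903295] [[ 0.12956615  0.99156701 -0.00273356]
 [ 0.9915698  -0.12956941 -0.00105185]
 [-0.00139716 -0.00257423 -0.99999571]]
[324.08517464 247.13435024]
```

View pics/w20.png

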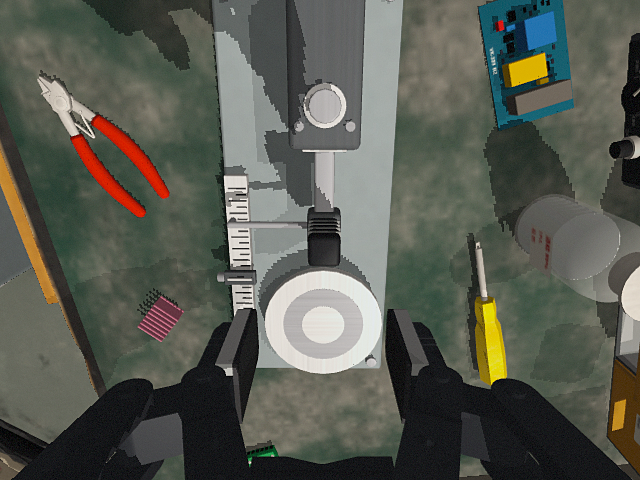

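```bash
python3 -m jog '[[[0,0,0],[0,0,3],5],[[0,0,0],[0,0,3],5],[[0,0,0],[0,0,2],5],[[0,0,0],[0,0,1],4.5],[[0,0,0],[0,0,0],4.5]]'; python3 - <<'E'
from h import *
ci=r.camera_info("wrist");cv2.imwrite("pics/w21.png",r.capture("wrist")[:,:,::-1]);o=r.get_obs();print(o["tcp_pos"],o["ee_rot"].T@(np.array([557.2,-23,43])-o["tcp_pos"]))
E
```

```text
time_s: 16.35
tcp_pos: [557.9, -19.5, 71.9]
ee_rot: [[0.131, 0.991, 0.002], [0.991, -0.131, -0.001], [-0.0, 0.002, -1.0]]
ft_force: [-0.9, 0.8, 0.0]
grip_width: 45.1
[558.17860604 -19.49086692  72.87286223] [-3.59607987 -0.58545511 29.8728143 ]
```

View pics/w21.png

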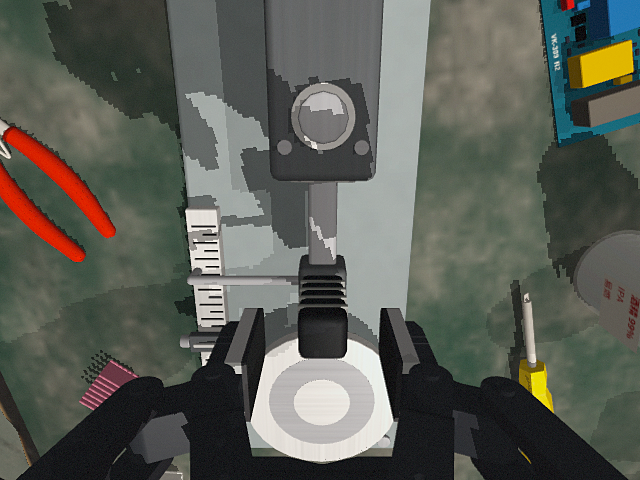

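```bash
python3 -m jog '[[[0,0,0],[-0.35,0,0.9],4.5],[[0,0,0],[0,0,0.9],4.5],[[0,0,0],[0,0,0.7],4.5],[[0,0,0],[0,0,0],4]]' 50; python3 - <<'E'
from h import *
o=r.get_obs();print(o["tcp_pos"],o["ee_rot"].T@(np.array([557.2,-23,43])-o["tcp_pos"]))
E
```

```text
time_s: 16.73
tcp_pos: [559.6, -22.5, 48.4]
ee_rot: [[0.129, 0.992, 0.006], [0.992, -0.129, -0.001], [-0.0, 0.006, -1.0]]
ft_force: [-0.3, -0.1, -0.4]
grip_width: 39.9
[559.56406197 -22.46721878  48.4299371 ] [-0.83253436 -2.30972545  5.41561785]
```

```bash
python3 -m jog '[[[0,0,0],[-0.05,-0.23,0.5],3.2],[[0,0,0],[0,0,0],2.6],[[0,0,0],[0,0,0],2]]' 50 && python3 -m jog '[[[0,0,0],[0,0,0],1.2],[[0,0,0],[0,0,0],1.2]]' 50; python3 - <<'E'
from h import *
ci=r.camera_info("wrist");np.savez("w22.npz",**ci);cv2.imwrite("pics/w22.png",r.capture("wrist")[:,:,::-1])
im=r.capture("scene")[:,:,::-1]
cv2.imwrite("pics/s22.png",cv2.resize(im[160:280,220:380],None,fx=4.5,fy=4.5,interpolation=cv2.INTER_CUBIC))
E
```

```text
time_s: 16.98
tcp_pos: [557.9, -22.8, 43.4]
ee_rot: [[0.13, 0.992, 0.008], [0.992, -0.13, -0.001], [-0.0, 0.008, -1.0]]
ft_force: [3.6, 0.2, 0.3]
grip_width: 20.2
time_s: 17.15
tcp_pos: [557.9, -22.8, 43.6]
ee_rot: [[0.13, 0.991, 0.008], [0.992, -0.13, -0.001], [-0.0, 0.008, -1.0]]
ft_force: [2.0, -0.3, -4.0]
grip_width: 19.0
```

View pics/w22.png

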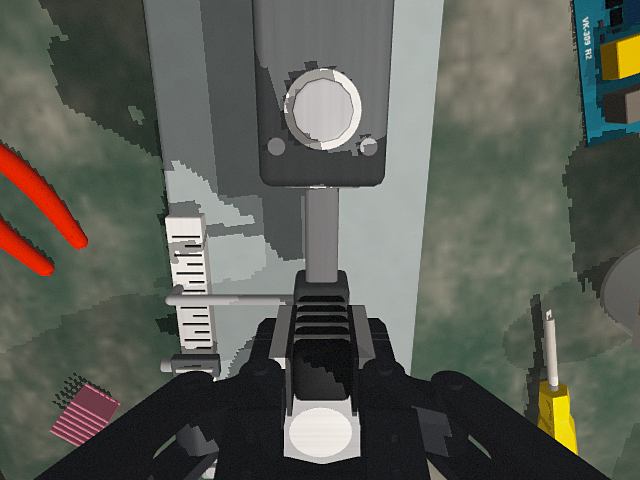

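View pics/s22.png

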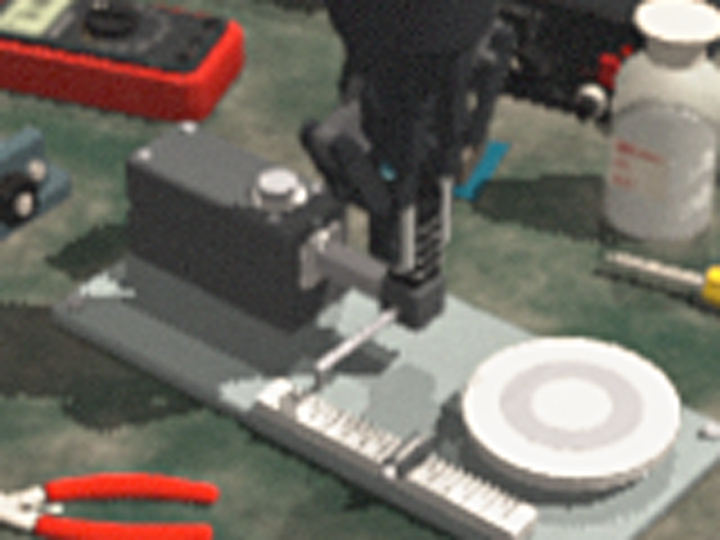

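```bash
python3 -m jog '[[[0,0,0],[-0.6,0,0],1.2],[[0,0,0],[-0.8,0,0],1.2],[[0,0,0],[-0.8,0,0],1.2],[[0,0,0],[-0.8,0,0],1.2],[[0,0,0],[-0.8,0,0],1.2],[[0,0,0],[-0.5,0,0],1.2],[[0,0,0],[0,0,0],1.2]]'; python3 - <<'E'
from h import *
ci=r.camera_info("wrist");np.savez("w23.npz",**ci);cv2.imwrite("pics/w23.png",r.capture("wrist")[:,:,::-1]);print(r.get_obs()["tcp_pos"])
E
```

```text
time_s: 17.83
tcp_pos: [551.6, -69.7, 43.6]
ee_rot: [[0.13, 0.991, 0.008], [0.992, -0.13, 0.0], [0.001, 0.008, -1.0]]
ft_force: [2.6, 2.0, -3.0]
grip_width: 19.1
[551.66442052 -69.37242235  43.59363257]
```

View pics/w23.png

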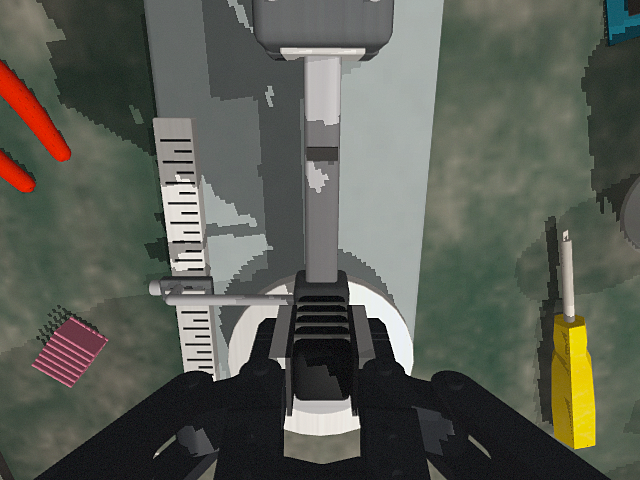

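```bash
python3 - <<'E'
import cv2,numpy as np
im=cv2.imread("pics/w23.png")
a=cv2.resize(im[265:320,140:230],None,fx=8,fy=8,interpolation=cv2.INTER_CUBIC)
cv2.imwrite("pics/w23a.png",a)
E
```

```text
(no output)
```

View pics/w23a.png

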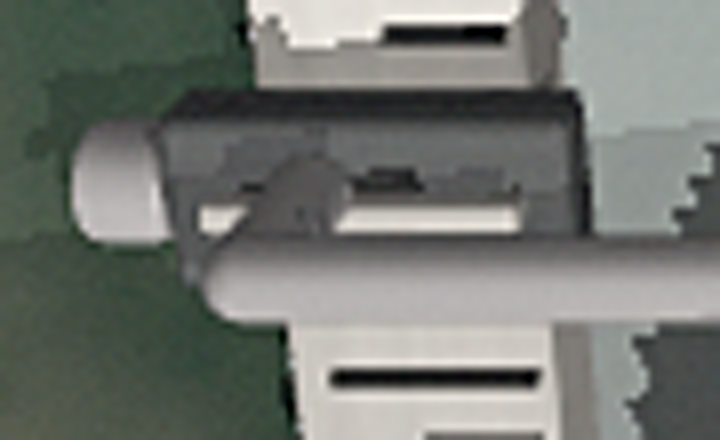

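```bash
python3 - <<'E'
from h import *
ci=dict(np.load("w23.npz"))
A=lambda p:(140+p[0]/8-.44,265+p[1]/8-.44)
yg=np.array([.1314,.9913,0]);xg=np.array([.9913,-.1314,0])
for n,p,z in [("tip",(312,190),33),("tipfar",(312,152),33),("ridge",(360,218),28),("barEnd",(215,280),50)]:
    X=ray(ci,A(p),z);print(n,X.round(1),(X@yg).round(2),(X@xg).round(2))
# predicted tip from TCP
o=r.get_obs();t=o["tcp_pos"];Q=t-69*xg;Q[2]=33
u=proj(ci,Q);print("pred tip zoom",(u[0]-140)*8,(u[1]-265)*8, Q@yg)
E
```

```text
tip [480.6 -64.   33. ] -0.26 484.81
tipfar [481.2 -61.5  33. ] 2.3 485.1
ridge [480.9 -68.4  28. ] -4.62 485.74
barEnd [481.2 -61.4  50. ] 2.33 485.14
pred tip zoom 336.88561754054103 127.26024773767904 3.719822577786094
```

```bash
python3 -m jog '[[[0,0,0],[-0.45,0,0],1.2],[[0,0,0],[0,0,0],1.2],[[0,0,0],[0,0,0],1.2]]'; python3 - <<'E'
from h import *
ci=r.camera_info("wrist");np.savez("w24.npz",**ci);im=r.capture("wrist")[:,:,::-1];cv2.imwrite("pics/w24.png",im);print(r.get_obs()["tcp_pos"])
s=r.capture("scene")[:,:,::-1];cv2.imwrite("pics/s24full.png",s)
t=r.capture("top")[:,:,::-1];cv2.imwrite("pics/t24.png",t)
a=cv2.resize(im[265:320,140:230],None,fx=8,fy=8,interpolation=cv2.INTER_CUBIC);cv2.imwrite("pics/w24a.png",a)
cv2.imwrite("pics/s24.png",cv2.resize(s[215:285,270:350],None,fx=8,fy=8,interpolation=cv2.INTER_CUBIC))
E
```

```text
time_s: 18.13
tcp_pos: [551.1, -74.0, 43.6]
ee_rot: [[0.13, 0.992, 0.008], [0.992, -0.13, 0.001], [0.002, 0.008, -1.0]]
ft_force: [1.8, 2.7, -2.0]
grip_width: 19.2
[551.05930686 -73.96633034  43.5930598 ]
```

View pics/w24a.png

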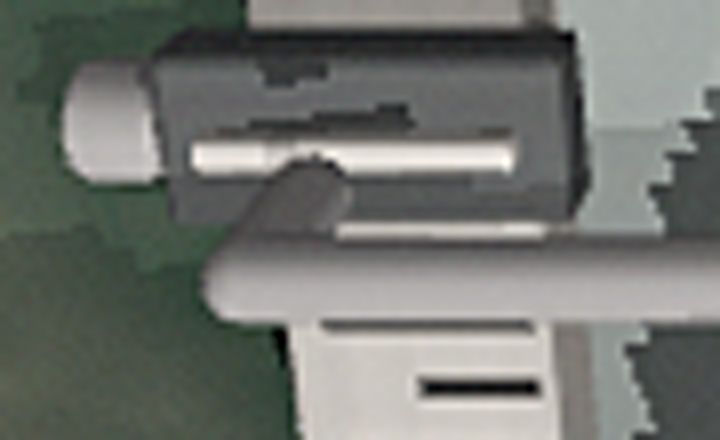

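View pics/s24.png

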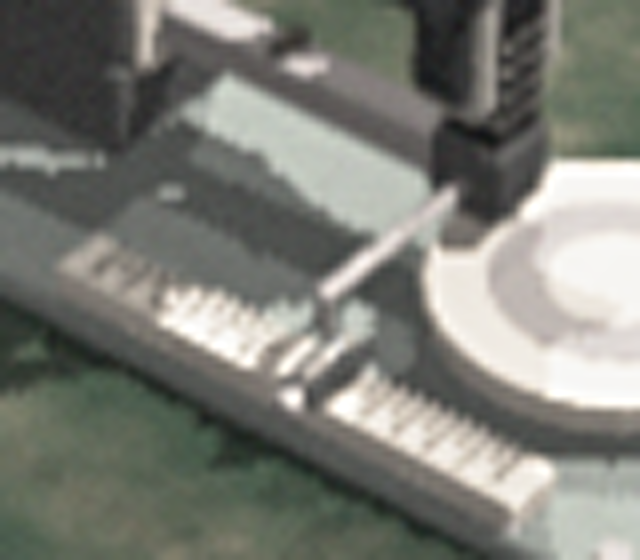

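```bash
python3 - <<'E'
from h import *
ci=dict(np.load("w24.npz"))
A=lambda p:(140+p[0]/8-.44,265+p[1]/8-.44)
yg=np.array([.1314,.9913,0])
for n,p,z in [("tip",(312,190),33),("tipfar",(315,155),33),("ridge",(360,156),28),("ridgeL",(200,157),28)]:
    X=ray(ci,A(p),z);print(n,X.round(1),(X@yg).round(2))
    if n=="tip":
        c=r.camera_info("scene");u=proj(c,X);print("scene tip zoom",(u-[270,215])*8)
    if n=="ridge": u=proj(c,X);print("scene ridge zoom",(u-[270,215])*8)
C=-ci["R"].T@ci["t"];print(C@yg,C[2])
E
python3 - <<'E'
import cv2
s=cv2.imread("pics/s24full.png")
cv2.imwrite("pics/s24b.png",cv2.resize(s[242:272,298:328],None,fx=20,fy=20,interpolation=cv2.INTER_NEAREST))
E
```

```text
tip [480.  -68.3  33. ] -4.58
scene tip zoom [325.61705133 342.30066235]
tipfar [480.8 -66.   33. ] -2.22
ridge [481.4 -68.5  28. ] -4.63
scene ridge zoom [328.88252028 354.74064421]
ridgeL [471.4 -67.2  28. ] -4.68
82.98271826435537 215.7420169291817
```

View pics/s24b.png

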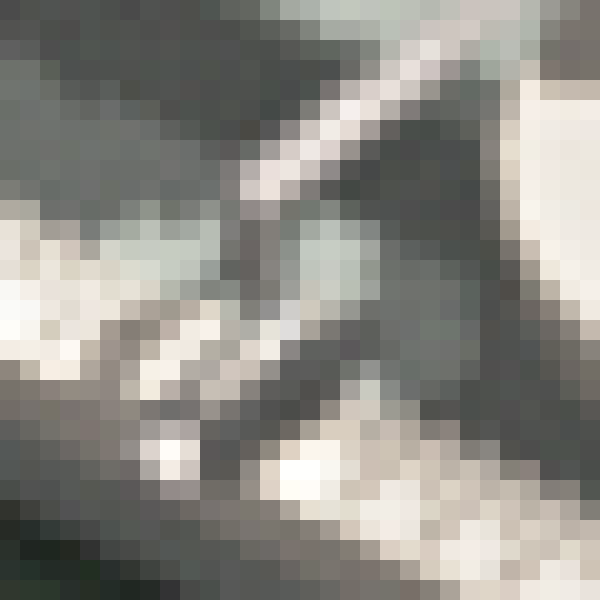

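```bash
python3 - <<'E'
from h import *
t0=cv2.imread("pics/top0.png");t=cv2.imread("pics/t24.png")
cv2.imwrite("pics/t24z.png",np.vstack([cv2.resize(t0[190:330,95:475],None,fx=2.1,fy=2.1),cv2.resize(t[190:330,95:475],None,fx=2.1,fy=2.1)]))
o=r.get_obs();print(o["time_s"],o["tcp_pos"],o["grip_width"],o["ft_force"],o["qvel"].round(2))
E
```

```text
18.2833 [551.08053791 -73.82604456  43.58673882] 19.17710984447515 [ 1.18806794  1.80755505 -1.91270827] [ 0.2  -0.05  0.04 -0.04 -0.01 -0.09]
```

View pics/t24z.png

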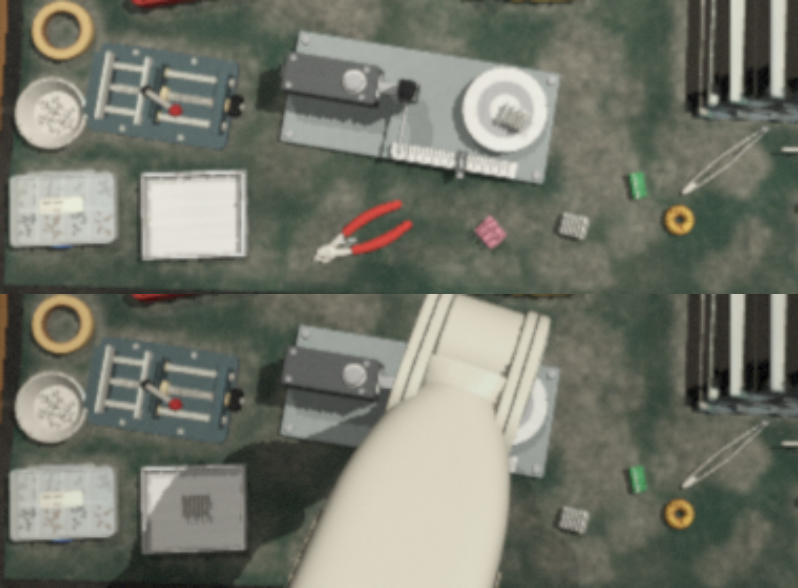

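```bash
python3 - <<'E'
from h import *
for i in range(10): im=r.capture("wrist")
o=r.get_obs();print(o["time_s"],o["tcp_pos"],o["grip_width"],o["ft_force"])
cv2.imwrite("pics/w25a.png",cv2.resize(im[265:320,140:230],None,fx=8,fy=8,interpolation=cv2.INTER_CUBIC)[:,:,::-1])
E
```

```text
18.7833 [551.03035939 -73.97954094  43.56408194] 19.350768754349122 [ 1.90824863  2.45365863 -1.65085481]
```

View pics/w25a.png

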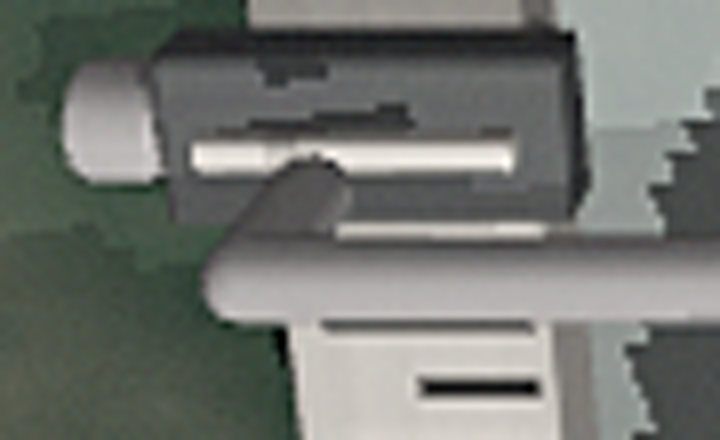

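```bash
python3 -c "
from workcell import r
print(r.close_job())"
```

```text
the job is handed in; nothing more can be done
None
```

The job is done and handed in at about 18.8 s. The heat sink stands free in the tray, the lock button was pressed and the arm popped out. The gripper is still holding the post, with the pointer over the rider's ridge.

**Last checks**
- **Pointer on the mark:** in the wrist camera, the pointer's lower end and the ridge came out at −4.58 and −4.63 mm along the arm's line, so they agree to about 0.1 mm. The real uncertainty is about 1 mm. The scene camera agreed to within about a pixel.
- **Steady hold:** the post stayed gripped at about 19 mm opening, and the pointer did not move over 0.5 s.
- **Other objects:** in the top view the tray, tweezers, plug, choke and bench heat sink stand where they were. The pink look-alike, the cutter and the circuit board were hidden by the robot arm in that last picture. I did not check those three at the end.

**What disagreed or went wrong**
- **Fingertips higher than described:** they sit about 25–35 mm above the stated TCP, so I found heights by camera and by touch.
- **Hard touch in the tray:** when I set the sink down, the wrist force briefly read about 49 N. That was the held sink or the fingertips on the tray floor, not the gripper's body. I backed off before letting go.

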